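# Take the rock out of the dial gauge stand

## Task

The dial gauge stand tips when you lean on its front corners, because both front corner screws have been backed off. Turn each black knob clockwise, gently and by feel, until its foot has just taken up a light but definite load (about 10 N, one kilogram, each), so that the stand sits firmly on all five feet; do not jack it up off its three fixed feet, do not shift it, and leave the things around it alone.

Things in the scene. Friction and masses are not known exactly. Their poses are not given: they have to be found in the camera images.
- gauge_stand: loose dial gauge stand, 8 kg: grey cast plate 220 (x) x 300 (y) mm, 20 to 46 mm above the table, on three fixed feet; column at the back, arm and dial (290 mm high) over the middle, all over 130 mm from the knobs. Pressing a front corner down with about 20 N tips it. Origin under the plate's middle at table height; x to its back (column), y to its left, z up
- screw_left (a point): on the upright axis of the left front adjusting screw, 75 mm above the table, fixed on the stand (not on the screw). Round black knurled knob, 38 dia x 18 mm, spanning 66 to 84 mm above the table or up to 2.3 mm lower; brass bush, 26 dia, below it up to 53 mm. Clockwise from above, knob and foot go down together 8 mm a turn (1.27 mm per rad); about 6 rad in all. Stays as left
- screw_right (a point): the same for the right front screw, made alike. Either screw turns with 0.03 N m while its foot hangs free; once down, the foot twists on its pad and adds about 0.015 N m per N of load while turning, falling to about 0.008 per N just after stopping and fading on (friction varies by 15%). Foot and stand give a little: each 0.1 rad past touch adds about 1.3 N
- pad_left: flat round steel foot pad, 62 dia x 4 mm, fixed on the table under the left screw's rubber foot; origin at the centre of its underside. At the start the foot hangs 0.7 to 3.1 mm above it, a gap hidden under the plate that shows in no reading and differs left and right: 0.55 to 2.45 rad of turning
- pad_right: the same pad under the right screw's foot, which hangs 0.7 to 3.1 mm above it at the start
- pad_front: the same pad under the stand's fixed front middle foot, which carries about half of the weight at the start
- pad_rear_left: the same pad under the stand's fixed rear left foot
- pad_rear_right: the same pad under the stand's fixed rear right foot
- tube_open: white open product tube, 45 dia x 118 mm, a bystander; origin at the centre of its underside
- tube_capped: white closed product tube, 45 dia x 118 mm, a bystander; origin at the centre of its underside
- cap_a: white snap cap for the tubes, 46 dia x 12 mm, a bystander; origin at the centre of its underside
- cap_b: second white snap cap, 46 dia x 12 mm, a bystander; origin at the centre of its underside
- screwdriver: flat screwdriver with red handle, length 205 mm, a bystander; origin at the centre of its underside
- spanner: double open-ended spanner, length 165 mm, a bystander; origin at the centre of its underside
- die_brass: brass press die insert, 22 dia x 24 mm, a bystander; origin at the centre of its underside
- die_steel: steel press die insert, 26 dia x 18 mm, a bystander; origin at the centre of its underside
- tape_roll: roll of brown packing tape, 102 dia x 24 mm, a bystander; origin at the centre of its underside

How it is judged:
At the end, for the whole second after the job is handed in: The left and the right screw foot each press on their pads with 5 to 16 N, each of the three fixed feet still presses on its pad with more than 3 N, and the stand is at rest and level within 0.7 degrees, where it stood (contact force between pad_left and gauge_stand between 5 and 16 N and contact force between pad_right and gauge_stand between 5 and 16 N and contact force between each of pad_front, pad_rear_left, pad_rear_right and gauge_stand above 3 N and angle between gauge_stand's own z axis and vertical below 0.012 rad and linear speed of gauge_stand below 0.005 m/s); the robot touches nothing.
It fails at once if a corner foot is forced down with more than 35 N (the stand jacked up or leaned on) (contact force between any of pad_left, pad_right and gauge_stand above 35 N).
It fails at once if the stand is pushed more than 15 mm from its place (distance of gauge_stand from where it was at the start of the episode above 0.015 m).
It fails at once if a bystander is moved by more than 25 mm (distance of any of tube_open, tube_capped, cap_a, cap_b, screwdriver, spanner, die_brass, die_steel, tape_roll from where it was at the start of the episode above 0.025 m).
It also fails if it takes over 72 s, if anything falls off the work surface, if the arm or the gripper's body presses on something with over 40 N, if the wrist force passes 120 N, or if a joint passes its speed limit or range.

## Robot

A 6-joint arm with a two-finger parallel gripper is mounted at the origin on a cart in front of the work surface, level with it; the furniture and walls round the work are solid. World frame = base frame: x ahead of the robot, y to its left, z up, the work surface at z = 0. Lengths are in m, angles in rad, forces in N, time in s.
With the tool pointing down it reaches from about 0.325 to 0.925 m from the base axis. Payload 3.1 kg.
Tool frame: the origin (TCP) lies midway between the tips of the shut fingers; the grasp point (between the pads) lies 19 mm behind it; z points along the fingers, y is the direction in which the jaws open and shut (so a half turn about z gives the same grasp; the last joint's range is limited). The gripper opens to 85 mm and grips with 20 to 120 N. Pads are 22 mm wide; open, the fingers measure 114 mm over their backs; the gripper's body (76 mm by 85 mm) begins 54 mm behind the grasp point. The pads swing forward as they close: fully open they stand 13 mm farther back than shut.
Start: joints at [-1.291, 0.217, 1.613, -0, 1.311, -0.112], TCP at [0.239, -0.578, 0.197] pointing down, gripper open.
Joint ranges: [-2.75, 2.75], [-0.78, 2.1], [0.31, 2.55], [-1.13, 4.27], [0.13, 2.63], [-2.58, 2.58]. Speed limits (rad/s): [2.79, 2.79, 3.14, 3.14, 3.14, 3.14].

## Interface

Orientations are given as a rotation vector (axis times angle).
In Python, from bench import r, viewer gives the robot as it stands. The module is installed in compiled form; this text tells all that it offers.
- The arm moves only by the tool arm_command, never from a script. Its argument "steps" is text: rows parted by semicolons, each of 5 numbers parted by spaces: the shift along the tool's x, y, z scaled (see below), then the turn about the tool's z scaled (see below), then the closure, from 0 (fully open) to 1 (shut). In form: dx dy dz roll fingers; .... A call has 1 to 10 rows; each row shifts and turns the commanded pose from where the row before left it, along the tool's axes as they then stand; what a row does not reach is not made up. The controller multiplies each number of a shift by 25 mm and each number of a turn by 0.15 rad. A row lasts 1/8 s, in which the tool goes at most 62.5 mm and 10.7 degrees, less where a joint would pass 70% of its speed; a pose out of reach is approached as far as the arm can. A call with a number of a shift or a turn outside -1 to 1 is refused whole. A call with a gripper value outside its range is refused whole. The fingers move at their own pace and stop on an object; "newtons" is the grip in N (left out, the last holds). Time passes only in rows, so rows that do not move let the fingers close. It gives the time, the measured TCP pose, the force and the opening at its end, in the units of the state.
- r.state(): the state, without advancing time (a new reading comes with each control period).
- viewer.get_image(name): name is "scene" or "top" or "wrist"; returns a dict with "image" (400x640x3 uint8, blue, green, red), "vertical_fov" (degrees; the focal length in pixels is half the picture's height over the tangent of half this angle, whatever the lens; pixels are square), "cx", "cy" (the principal point, pixels), "rvec" (rotation vector, rad) and "tvec" (3), from world to camera coordinates, as OpenCV has them; the wrist camera has in their place "hand_eye" (4x4, takes a point from camera to tool coordinates, whose origin is the TCP and whose axes are the flange's). Camera axes: x right, y down, z forward; pixel columns grow to the right and rows downward; lengths in m; the calibration is good to about 2 mm. A picture is of the moment at which its call begins: read the wrist's pose just before it. There is no depth.
- r.hand_in(): hands the job in, once; it reports no verdict.
The state is a dict: "clock": time; "q": joint angles; "qvel": joint speeds; "joint_efforts": joint torques, N m; "tool_pos": TCP position; "ee_rot": TCP orientation; "contact_force": force on the tool from outside, world axes, zero at the start; "wrist_torque": the same for the moment, N m; "width": finger opening in m.
Only numpy, scipy, OpenCV 4.12 (cv2) and the standard library are available. Lean on these libraries where they do the work, as an engineer would, in place of code of your own. Each camera call takes 0.05 s, during which the arm holds its last target.

## Working session

There is one attempt and no reset: what is moved stays moved. The work goes in short steps, Python scripts to look and compute and a tool call to move; the robot and the scene stay as the last step left them, time stands still between calls to the robot, and variables do not carry over. Pictures are saved under pics/ and viewed, and the job is handed in when it is done.

Besides the shell and the picture viewer there is one more tool, called after "Call:" as name(argument=value, ...) on one line, values as JSON. arm_command: Moves the arm, as the interface text tells. Shifts and turns lie within -1 to 1; 1 stands for 25 mm of shift or 0.15 rad of turn. Its arguments: {"type":"object","properties":{"steps":{"type":"string"},"newtons":{"type":"number"}},"required":["steps"]}

```bash
mkdir -p pics; ls
cat > h.py <<'E'
import numpy as np, cv2, pickle
from bench import r, viewer
def grab(name,tag):
    s=r.state(); d=viewer.get_image(name); cv2.imwrite(f'pics/{tag}.png',d['image']); d['state']=s
    pickle.dump(d,open(f'pics/{tag}.pkl','wb')); return d
E
python3 - <<'E'
from h import *
print(r.state())
for n in ('scene','top'):
    d=grab(n,n+'0'); print({k:v for k,v in d.items() if k not in('image','state')})
E
```

```text
pics
{'clock': 0.0, 'q': array([-1.29118327e+00,  2.17796400e-01,  1.61495071e+00,  3.93571564e-05,
        1.31128637e+00, -1.12163217e-01]), 'qvel': array([ 5.99535521e-04, -7.98601135e-05, -6.01588619e-04,  6.71977345e-04,
       -2.06400667e-03,  1.60077903e-04]), 'joint_efforts': array([ 1.19881515e-03, -3.96838939e+01, -3.03852439e+01, -5.49548656e-05,
        9.67347238e-03, -9.69578252e-06]), 'tool_pos': array([ 0.23844628, -0.57674651,  0.19523351]), 'ee_rot': array([-3.07912450e+00, -6.10982912e-01,  2.60904339e-04]), 'contact_force': array([-0.53787153,  0.22297507, -0.49142173]), 'wrist_torque': array([-0.01242977,  0.03787553,  0.00727024]), 'width': 0.08518119745053515}
{'vertical_fov': 49.483796078236296, 'cx': 313.59057394997393, 'cy': 201.4620315820233, 'rvec': array([ 2.06442705, -1.21794029,  0.5486284 ]), 'tvec': array([-0.23790147,  0.38643304,  1.29521818])}
{'vertical_fov': 56.625955032152696, 'cx': 319.588157347993, 'cy': 197.58685021417324, 'rvec': array([ 2.1609088 , -2.17723182,  0.12049941]), 'tvec': array([0.02055677, 0.5230976 , 1.1367046 ])}
```

View pics/scene0.png

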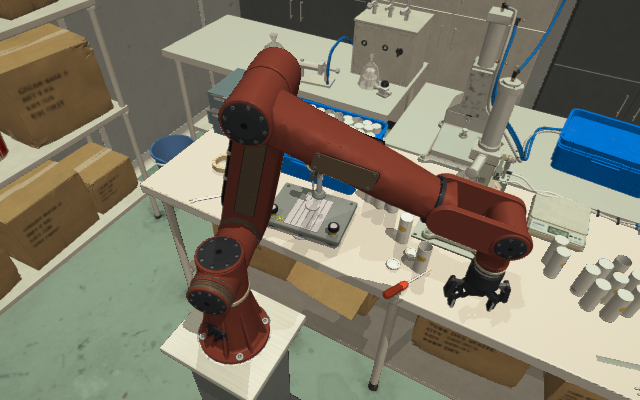

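View pics/top0.png

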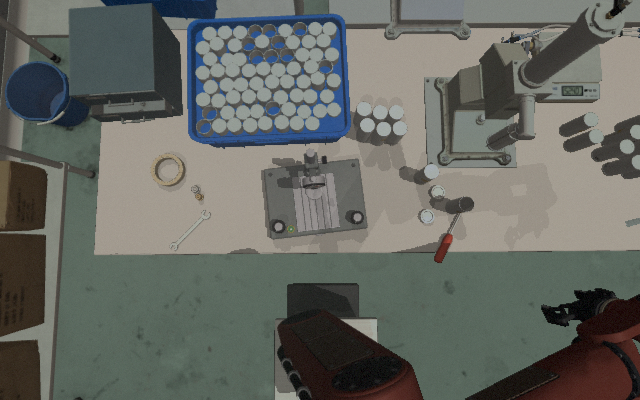

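The top view shows the stand at about (315,198), with the left knob near (278,227) and the right knob near (357,217). Next I'll measure both.

```bash
cat >> h.py <<'E'
def K(d):
    f=200/np.tan(np.radians(d['vertical_fov'])/2); return f
def cast(d,u,v,z):
    f=K(d); c=np.array([(u-d['cx'])/f,(v-d['cy'])/f,1.])
    if 'rvec' in d:
        R=cv2.Rodrigues(np.array(d['rvec']))[0]; o=-R.T@d['tvec']; w=R.T@c
    else:
        s=d['state']; Rt=cv2.Rodrigues(s['ee_rot'])[0]; H=np.array(d['hand_eye'])
        o=Rt@H[:3,3]+s['tool_pos']; w=Rt@H[:3,:3]@c
    return o+w*(z-o[2])/w[2]
def load(t): return pickle.load(open(f'pics/{t}.pkl','rb'))
E
python3 - <<'E'
from h import *
d=load('top0'); im=d['image']
g=im.max(2)
for (u,v) in ((278,227),(357,217)):
    m=(g[v-14:v+15,u-14:u+15]<60).astype(np.uint8)
    n,l,s,c=cv2.connectedComponentsWithStats(m)
    for i in range(1,n):
        if s[i,4]>20: print(s[i],c[i]+[u-14,v-14],cast(d,*(c[i]+[u-14,v-14]),0.08))
for u,v in ((262,183),(271,238),(369,226),(357,159)): print(cast(d,u,v,0.046))
cv2.imwrite('pics/topz.png',cv2.resize(im[140:260,240:480],None,fx=3.3,fy=3.3,interpolation=cv2.INTER_CUBIC))
E
```

```text
[ 8  7 14 13 70] [278.24285714 225.91428571] [0.43397054 0.14032461 0.08      ]
[ 6  8 15 13 82] [355.56097561 217.36585366] [ 0.45762394 -0.08982815  0.08      ]
[0.56804124 0.19477595 0.046     ]
[0.39841388 0.16587443 0.046     ]
[ 0.43263849 -0.13400561  0.046     ]
[ 0.64163927 -0.10107168  0.046     ]
```

View pics/topz.png

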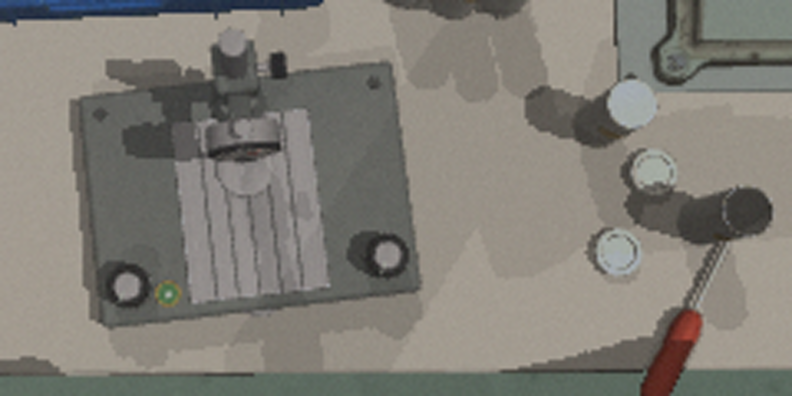

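```bash
cat >> h.py <<'E'
def delta(target):
    s=r.state(); R=cv2.Rodrigues(s['ee_rot'])[0]
    d=R.T@(np.array(target)-s['tool_pos'])
    return d/0.025
E
python3 - <<'E'
from h import *
d=load('top0')
print(cast(d,278.8,226.4,0.083),cast(d,357.6,217.6,0.083))
s=r.state(); print(cv2.Rodrigues(s['ee_rot'])[0].round(3)); print(delta([0.44,-0.09,0.195]))
E
```

```text
[0.4324305  0.13835064 0.083     ] [ 0.45672587 -0.09557144  0.083     ]
[[ 0.924  0.382 -0.001]
 [ 0.382 -0.924  0.002]
 [ 0.    -0.002 -1.   ]]
[ 14.88822811 -14.92006578   0.05069214]
```

Call:
arm_command(steps="1 -1 0 0 0;1 -1 0 0 0;1 -1 0 0 0;1 -1 0 0 0;1 -1 0 0 0;1 -1 0 0 0;1 -1 0 0 0")

```text
clock: 0.98
tool_pos: [0.3337, -0.3476, 0.1961]
ee_rot: [-3.081, -0.611, 0.0]
contact_force: [0.3, 0.5, 0.6]
width: 0.0853
```

Call:
arm_command(steps="1 -1 0 0 0;1 -1 0 0 0;1 -1 0 0 0;1 -1 0 0 0;1 -1 0 0 0;1 -1 0 0 0;1 -1 0 0 0;0.8 -0.8 0 0 0;0 0 0 -0.5 0;0 0 0 0 0")

```text
clock: 2.22
tool_pos: [0.439, -0.0939, 0.1961]
ee_rot: [-3.056, -0.727, 0.001]
contact_force: [-0.8, -0.5, 0.1]
width: 0.0854
```

Run:
```python
from h import *
s=r.state(); print(s['q'].round(3),s['tool_pos'],s['clock'],s['wrist_torque'],s['contact_force'])
d=grab('wrist','w1'); print({k:v for k,v in d.items() if k not in('image','state')})
```

```text
[-0.367 -0.172  2.011 -0.     1.304  0.737] [ 0.43903395 -0.09387324  0.1961281 ] 2.225 [0.05933317 0.01063248 0.02211523] [-0.82079002 -0.54164669  0.1045491 ]
{'vertical_fov': 62.932316392270124, 'cx': 321.90802212299303, 'cy': 198.85877830870356, 'hand_eye': array([[-3.80256274e-04, -9.51457094e-01, -3.07781177e-01,
         7.97353134e-02],
       [ 9.99999896e-01, -2.84627175e-04, -3.55595787e-04,
         1.88738855e-04],
       [ 2.50731247e-04, -3.07781280e-01,  9.51457104e-01,
        -1.76902354e-01],
       [ 0.00000000e+00,  0.00000000e+00,  0.00000000e+00,
         1.00000000e+00]])}
```

View pics/w1.png

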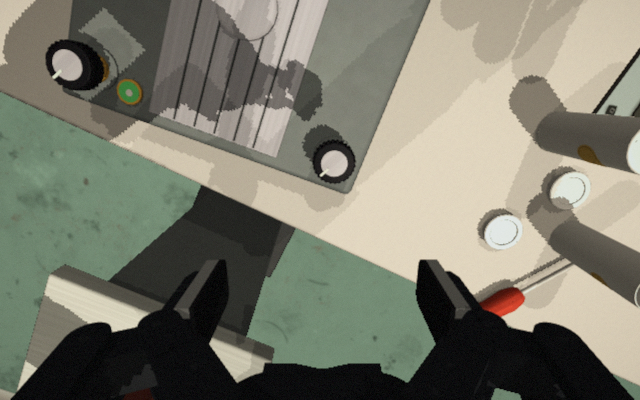

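The wrist view shows the right knob cap at about (334,160), the left at about (72,63), and tubes and caps well to the right.

Run:
```python
from h import *
d=load('w1'); im=d['image']
for (u,v) in ((334,160),(75,63)):
    m=(im[v-30:v+31,u-35:u+36].min(2)>150).astype(np.uint8)
    n,l,s,c=cv2.connectedComponentsWithStats(m)
    for i in range(1,n):
        if s[i,4]>100:
            ct=max(cv2.findContours((l==i).astype(np.uint8),0,2)[0],key=len)
            e=cv2.fitEllipse(ct); p=np.array(e[0])+[u-35,v-30]
            print(s[i],p,e[1],cast(d,*p,0.083))
    m=(im[v-30:v+31,u-35:u+36].max(2)<45).astype(np.uint8)
    n,l,s,c=cv2.connectedComponentsWithStats(m)
    for i in range(1,n):
        if s[i,4]>100: print('dark',s[i])
cv2.imwrite('pics/w1z.png',cv2.resize(im[110:210,280:400],None,fx=5,fy=5))
```

```text
[ 53  18  18  43 410] [362.58060837 184.33003235] (15.75730037689209, 256.47418212890625) [ 0.45575893 -0.12732852  0.083     ]
[ 21  21  27  25 525] [333.41899109 163.73725128] (24.094993591308594, 28.118982315063477) [ 0.46077868 -0.09454747  0.083     ]
[  0  49  32  12 192] [333.33670425 207.73388672] (24.143959045410156, 86.53394317626953) [ 0.42338539 -0.11380448  0.083     ]
dark [ 13   9  43  44 736]
[ 13  17  29  30 670] [66.41111374 65.21919632] (27.567922592163086, 30.72943878173828) [0.43502527 0.13986383 0.083     ]
dark [   6    7   58   50 1479]
```

View pics/w1z.png

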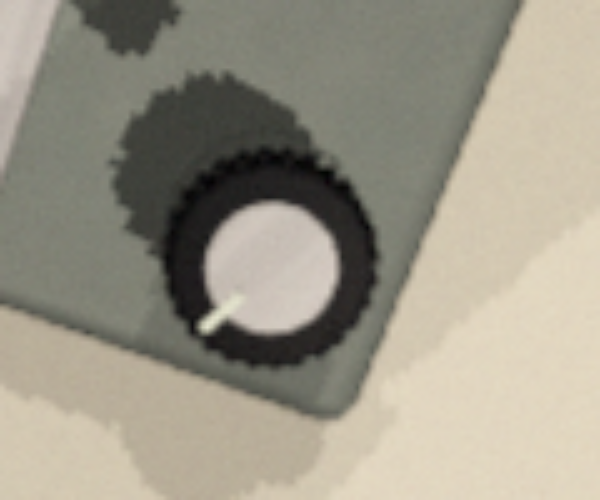

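Call:
arm_command(steps="0 0 0 -1 0;0 0 0 -1 0;0 0 0 -1 0;0 0 0 -1 0;0 0 0 -1 0;0 0 0 -1 0;0 0 0 -1 0")

```text
clock: 3.15
tool_pos: [0.4391, -0.0949, 0.1964]
ee_rot: [-2.278, -2.163, 0.0]
contact_force: [0.4, -0.1, -0.1]
width: 0.0854
```

Call:
arm_command(steps="0 0 0 -1 0;0 0 0 -1 0;0 0 0 -1 0;0 0 0 -1 0;0 0 0 -1 0;0 0 0 -1 0;0 0 0 -1 0;0 0 0 0 0")

```text
clock: 4.15
tool_pos: [0.4391, -0.0948, 0.1964]
ee_rot: [-0.896, -3.011, 0.0]
contact_force: [0.2, 0.3, -0.7]
width: 0.0854
```

Run:
```python
from h import *
s=r.state(); print(s['q'].round(3),s['tool_pos'],s['clock'],s['wrist_torque'],s['contact_force'])
d=grab('wrist','w2'); im=d['image']
R=cv2.Rodrigues(s['ee_rot'])[0]; print(R.round(3))
print(delta([0.461,-0.0945,0.14]))
```

```text
[-0.369 -0.172  2.01  -0.     1.304 -1.361] [ 0.4390935  -0.09477931  0.19644305] 4.15 [ 0.0215907   0.01214111 -0.01039007] [ 0.22582496  0.28113656 -0.65203443]
[[-0.837  0.547 -0.   ]
 [ 0.547  0.837  0.   ]
 [ 0.    -0.    -1.   ]]
[-0.72786359  0.48651385  2.25771404]
```

View pics/w2.png

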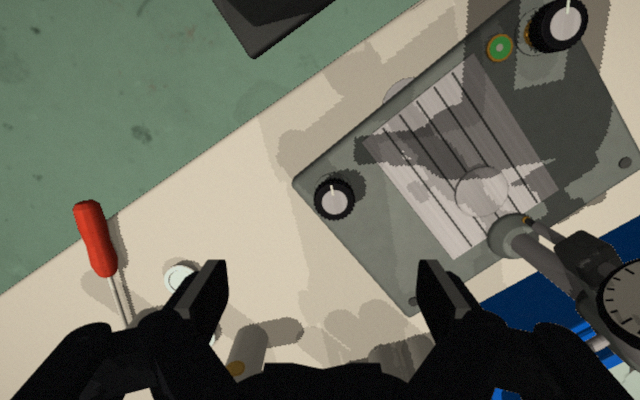

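The right knob disc is at about (334,201) and the left disc at about (565,24).

```bash
cat >> h.py <<'E'
def disc(d,u,v,z=0.083,t=140):
    im=d['image']; a,b=max(v-24,0),max(u-24,0)
    m=(im[a:v+25,b:u+25].min(2)>t).astype(np.uint8)
    n,l,s,c=cv2.connectedComponentsWithStats(m); i=l[v-a,u-b]
    mm=cv2.morphologyEx((l==i).astype(np.uint8),cv2.MORPH_OPEN,np.ones((7,7),np.uint8))
    x,y,w,h=cv2.boundingRect(mm); p=(x+(w-1)/2+b,y+(h-1)/2+a)
    return p,(w,h),cast(d,*p,z)
E
python3 - <<'E'
from h import *
d=load('w2'); print(disc(d,334,201),disc(d,565,24))
d=load('w1'); print(disc(d,334,160),disc(d,66,65))
E
```

```text
((334.0, 201.5), (23, 22), array([ 0.4607217 , -0.09466257,  0.083     ])) ((565.0, 23.0), (29, 31), array([0.43506989, 0.13950963, 0.083     ]))
((334.0, 163.0), (25, 25), array([ 0.46161334, -0.09470483,  0.083     ])) ((66.5, 64.5), (28, 30), array([0.43560894, 0.13992721, 0.083     ]))
```

Call:
arm_command(steps="-0.73 0.49 0.5 0 0;0 0 1 0 0;0 0 1 0 0;0 0 1 0 0;0 0 1 0 0;0 0 0.8 0 0;0 0 0 0 0;0 0 0 0 0")

```text
clock: 5.2
tool_pos: [0.4619, -0.0943, 0.0648]
ee_rot: [0.892, 3.011, -0.0]
contact_force: [-0.9, -0.0, 0.4]
width: 0.0855
```

Run:
```python
from h import *
s=r.state(); print(s['q'].round(3),s['tool_pos'],s['clock'],s['wrist_torque'],s['contact_force'])
d=grab('wrist','w3'); print(delta([0.461,-0.0947,0.054]))
```

```text
[-0.351  0.05   2.071 -0.     1.019 -1.345] [ 0.46192058 -0.09434906  0.0648085 ] 5.2 [ 0.02074682  0.00275457 -0.01560305] [-0.93576402 -0.03839722  0.40881511]
[ 0.0409942  -0.03715424  0.44931043]
```

View pics/w3.png

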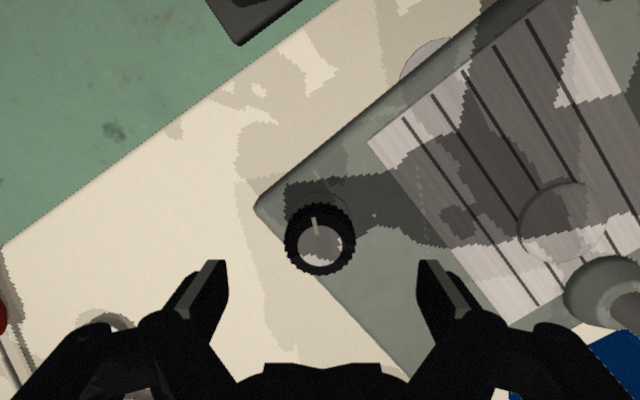

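Run:
```python
from h import *
d=load('w3'); print(cast(d,320.5,244,0.083),cast(d,320,243,0.082)); im=d['image']
cv2.imwrite('pics/w3z.png',cv2.resize(im[190:290,270:370],None,fx=5,fy=5))
```

```text
[ 0.46053717 -0.09353064  0.083     ] [ 0.4602984  -0.09370057  0.082     ]
```

View pics/w3z.png

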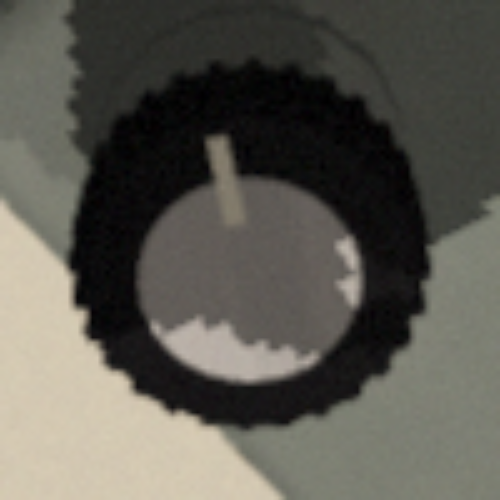

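Call:
arm_command(steps="0.04 0 0.45 0 0;0 0 0 0 0.4;0 0 0 0 0.4;0 0 0 0 0.4", newtons=30)

```text
clock: 5.75
tool_pos: [0.4607, -0.0936, 0.0531]
ee_rot: [0.89, 3.012, -0.0]
contact_force: [0.1, 0.0, -0.1]
width: 0.0513
```

```bash
cat >> h.py <<'E'
def st():
    s=r.state(); print('t',s['clock'],'q6',s['q'][5].round(4),'pos',s['tool_pos'].round(4),'F',s['contact_force'].round(2),'T',s['wrist_torque'].round(3),'je',s['joint_efforts'].round(3),'w',round(s['width'],4))
E
python3 -c "
from h import *
st()"
```

```text
t 5.75 q6 -1.3458 pos [ 0.4607 -0.0936  0.0531] F [ 0.07  0.01 -0.06] T [-0.017  0.038  0.007] je [ 3.0000e-03 -2.8078e+01 -2.5151e+01 -0.0000e+00  4.0000e-03  0.0000e+00] w 0.0513
```

Call:
arm_command(steps="0 0 0 0 0.5;0 0 0 0 0.8;0 0 0 0 0.8;0 0 0 0 0.8", newtons=30)

```text
clock: 6.25
tool_pos: [0.4605, -0.0935, 0.0529]
ee_rot: [0.89, 3.013, 0.0]
contact_force: [-0.1, 0.5, -0.1]
width: 0.0169
```

```bash
python3 -c "
from h import *
st()
grab('wrist','w4')"
```

```text
t 6.25 q6 -1.3458 pos [ 0.4605 -0.0935  0.0529] F [-0.12  0.51 -0.05] T [ 0.011  0.084 -0.01 ] je [-1.0000e-03 -2.8151e+01 -2.5230e+01 -0.0000e+00  0.0000e+00  0.0000e+00] w 0.0169
```

View pics/w4.png

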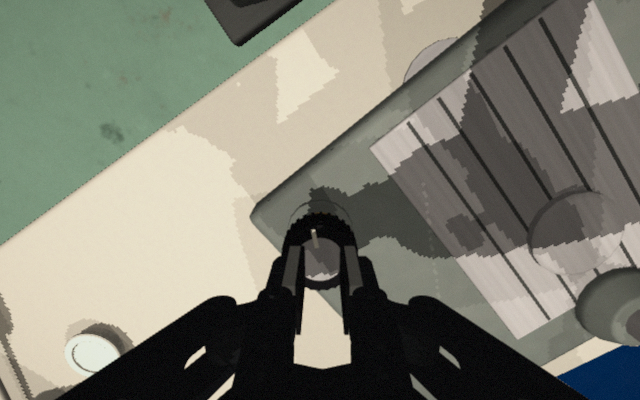

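```bash
python3 -c "
from h import *
d=grab('scene','s4'); im=d['image']
cv2.imwrite('pics/s4z.png',cv2.resize(im[150:260,250:400],None,fx=5,fy=5,interpolation=cv2.INTER_CUBIC))
im=load('w4')['image'];im=np.clip(im.astype(float)*2,0,255).astype(np.uint8)
cv2.imwrite('pics/w4z.png',cv2.resize(im[180:350,240:410],None,fx=3.5,fy=3.5))
st()"
```

```text
t 6.35 q6 -1.3458 pos [ 0.4605 -0.0935  0.0528] F [ 0.19 -0.22 -0.68] T [ 0.016  0.008 -0.047] je [ 1.0000e-03 -2.8150e+01 -2.5227e+01 -0.0000e+00  0.0000e+00  0.0000e+00] w 0.0169
```

View pics/s4z.png

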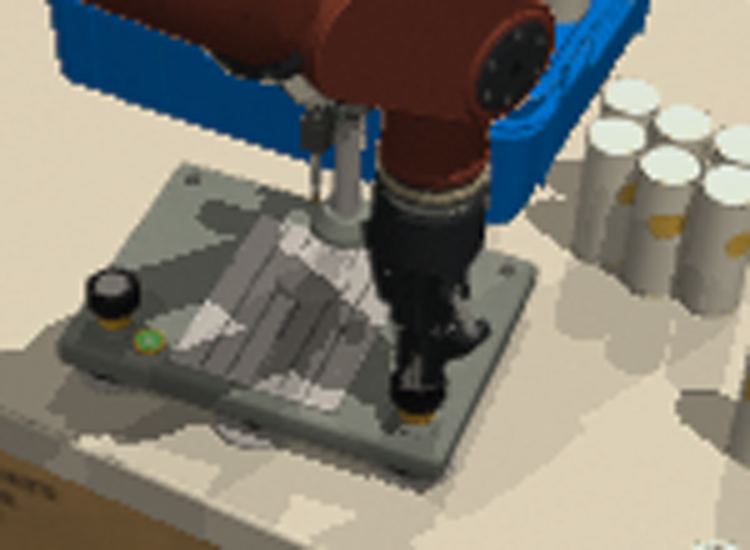

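View pics/w4z.png

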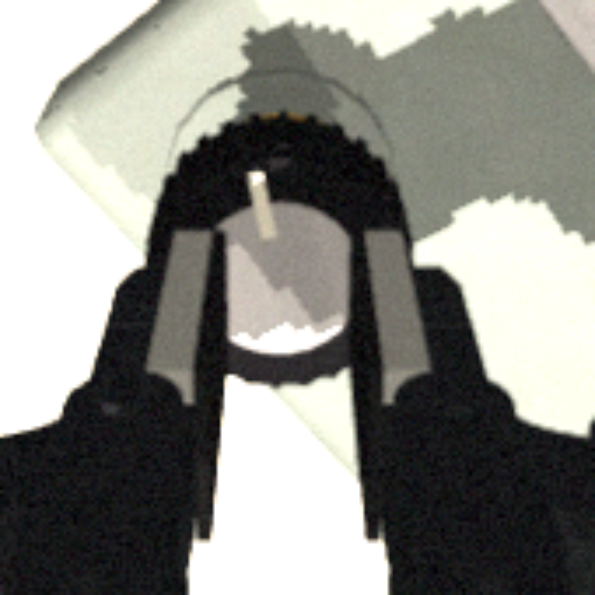

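```bash
python3 -c "
from h import *
for t in ('w3','w4'):
  im=load(t)['image'].astype(float);im=np.clip(255*(im/255)**0.45*1.2,0,255).astype(np.uint8)
  cv2.imwrite('pics/%szz.png'%t,cv2.resize(im[190:340,170:470],None,fx=2.6,fy=2.6,interpolation=cv2.INTER_NEAREST))
"
```

```text
(no output)
```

View pics/w3zz.png

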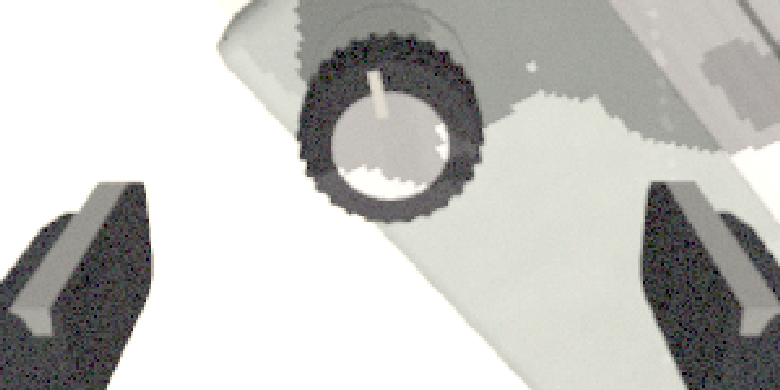

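View pics/w4zz.png

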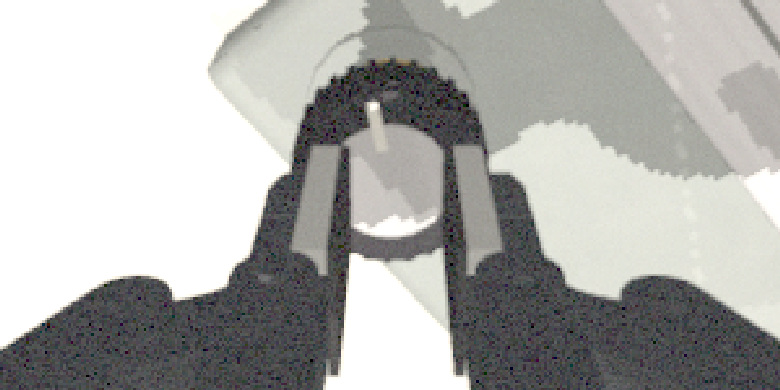

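The closed fingers met no knob. The reading was 17 mm, exactly the commanded opening, and the picture puts the tips at about row 245, above the knob. So the real tips sit about 36 mm behind the reported TCP. I'll open, go lower in steps while watching the force, and look again.

Call:
arm_command(steps="0 0 0 0 0.3;0 0 0 0 0.3;0 0 0 0 0.3;0 0 0.3 0 0.3;0 0 0.3 0 0.3;0 0 0 0 0.3")

```text
clock: 7.1
tool_pos: [0.4594, -0.0931, 0.0366]
ee_rot: [-0.89, -3.01, -0.0]
contact_force: [-0.7, 0.7, 0.2]
width: 0.0603
```

```bash
python3 -c "
from h import *
st()
d=grab('wrist','w5')
im=d['image'].astype(float);im=np.clip(255*(im/255)**0.45*1.2,0,255).astype(np.uint8)
cv2.imwrite('pics/w5zz.png',cv2.resize(im[170:370,170:470],None,fx=2.6,fy=2.6,interpolation=cv2.INTER_NEAREST))
d=grab('scene','s5'); im=d['image']
cv2.imwrite('pics/s5z.png',cv2.resize(im[190:250,300:370],None,fx=9,fy=9,interpolation=cv2.INTER_CUBIC))
"
```

```text
t 7.1 q6 -1.3458 pos [ 0.4594 -0.0931  0.0366] F [-0.66  0.72  0.24] T [-0.003 -0.018  0.005] je [-2.6000e-02 -2.8542e+01 -2.4567e+01 -1.0000e-03 -3.9000e-02 -0.0000e+00] w 0.0603
```

View pics/w5zz.png

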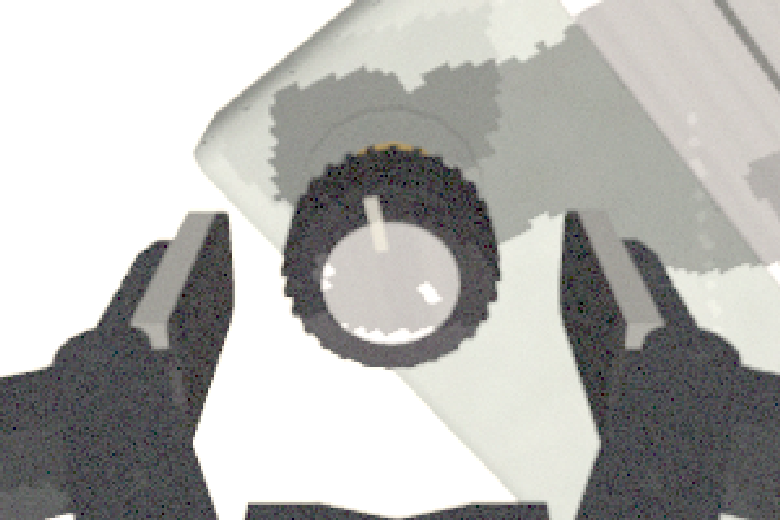

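View pics/s5z.png

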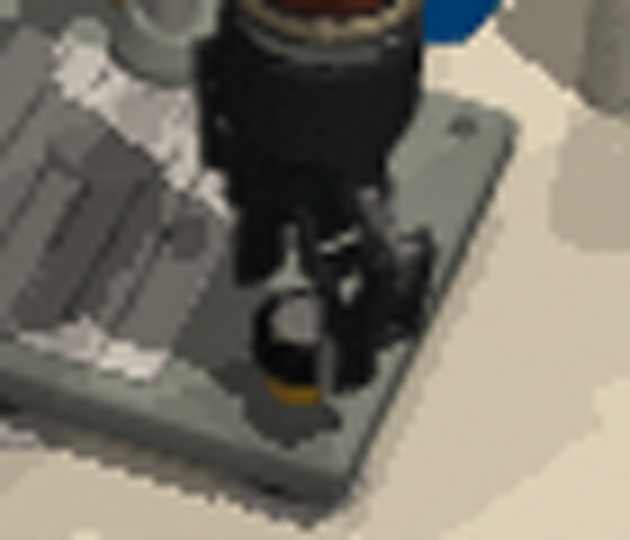

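```bash
python3 -c "
from h import *
d=load('w5')
p=cast(d,320.4,278.5,0.083);print(p); p[2]=.0206;print(delta(p)); print(cast(d,320.4,278.5,0.081))
print(delta([.461,-.0943,.02]))
"
```

```text
[ 0.46126893 -0.09427073  0.083     ]
[-0.05572153 -0.00680005  0.67511753]
[ 0.46228652 -0.09494552  0.081     ]
[-0.04734863 -0.01362735  0.69912531]
```

Call:
arm_command(steps="-0.06 -0.01 0.2 0 0.3;0 0 0.2 0 0.3;0 0 0.2 0 0.3;0 0 0.06 0 0.3;0 0 0 0 0.3")

```text
clock: 7.82
tool_pos: [0.4614, -0.0944, 0.0211]
ee_rot: [-0.89, -3.012, -0.0]
contact_force: [-1.0, -0.7, -0.3]
width: 0.0593
```

```bash
python3 -c "
from h import *
st()
d=grab('wrist','w6')
im=d['image'].astype(float);im=np.clip(255*(im/255)**0.45*1.2,0,255).astype(np.uint8)
cv2.imwrite('pics/w6zz.png',cv2.resize(im[170:370,170:470],None,fx=2.6,fy=2.6,interpolation=cv2.INTER_NEAREST))
"
```

```text
t 7.825 q6 -1.3471 pos [ 0.4614 -0.0944  0.0211] F [-0.97 -0.71 -0.26] T [0.052 0.018 0.026] je [-7.0000e-03 -2.9061e+01 -2.3641e+01 -1.0000e-03 -0.0000e+00  0.0000e+00] w 0.0593
```

View pics/w6zz.png

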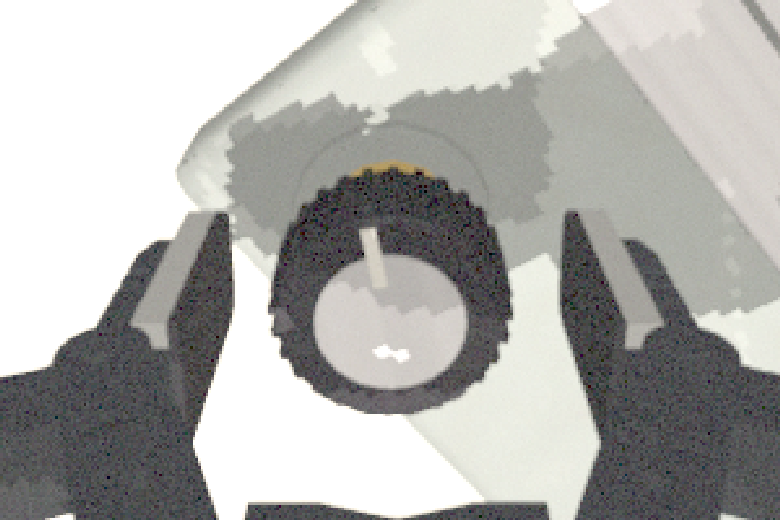

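Call:
arm_command(steps="0 0 0 0 0.45;0 0 0 0 0.6;0 0 0 0 0.65;0 0 0 0 0.65;0 0 0 0 0.65", newtons=30)

```text
clock: 8.5
tool_pos: [0.4615, -0.0952, 0.0218]
ee_rot: [-0.89, -3.013, 0.002]
contact_force: [-3.8, -4.1, 5.1]
width: 0.0369
```

```bash
python3 -c "
from h import *
st()
d=grab('wrist','w7')
im=d['image'].astype(float);im=np.clip(255*(im/255)**0.45*1.2,0,255).astype(np.uint8)
cv2.imwrite('pics/w7zz.png',cv2.resize(im[170:370,170:470],None,fx=2.6,fy=2.6,interpolation=cv2.INTER_NEAREST))
"
```

```text
t 8.5 q6 -1.3471 pos [ 0.4615 -0.0952  0.0218] F [-3.79 -4.07  5.1 ] T [-0.561  0.581  0.009] je [ 2.1530e+00 -2.7313e+01 -2.3132e+01  1.1140e+00 -6.1500e-01  8.0000e-03] w 0.0369
```

View pics/w7zz.png

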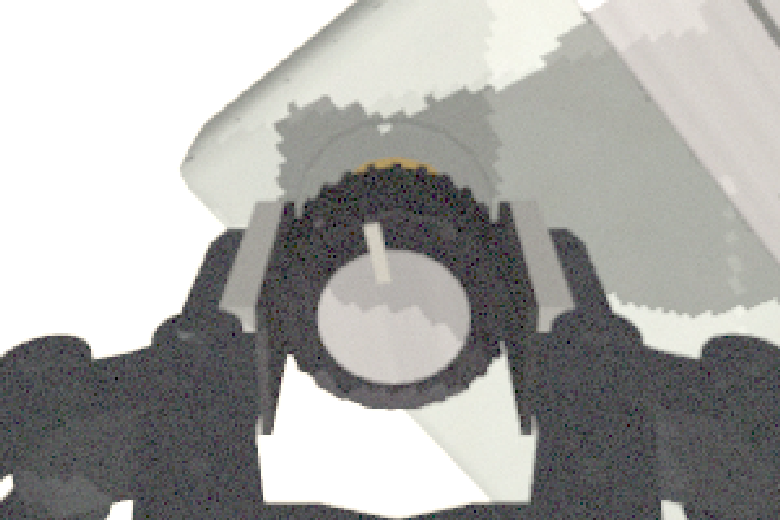

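Gripped at 36.9 mm. There's a side load of about 5 N and 5 N downward push on the knob, so I'll relieve both before turning.

Call:
arm_command(steps="0 -0.03 -0.03 0 0.65;0 0 0 0 0.65;0 0 0 0 0.65")

```text
clock: 8.93
tool_pos: [0.4613, -0.0952, 0.022]
ee_rot: [0.89, 3.012, -0.0]
contact_force: [-1.7, -3.4, -0.1]
width: 0.0368
```

```bash
python3 -c "
from h import *
st()"
```

```text
t 8.925 q6 -1.3486 pos [ 0.4613 -0.0952  0.022 ] F [-1.65 -3.37 -0.06] T [-0.421  0.107  0.001] je [ 1.4220e+00 -2.8897e+01 -2.3516e+01  6.8500e-01  2.1000e-02  2.0000e-03] w 0.0368
```

Call:
arm_command(steps="0 -0.02 0.005 0.67 0.65;0 0 0.005 0.67 0.65;0 0 0.005 0.67 0.65")

```text
clock: 9.3
tool_pos: [0.4611, -0.0954, 0.0216]
ee_rot: [1.337, 2.842, 0.001]
contact_force: [-0.9, -2.0, 0.1]
width: 0.0371
```

```bash
python3 -c "
from h import *
st()"
```

```text
t 9.3 q6 -1.045 pos [ 0.4611 -0.0954  0.0216] F [-0.92 -1.95  0.07] T [-0.358  0.11   0.016] je [  1.141 -28.92  -23.511   0.554   0.06   -0.497] w 0.0371
```

Call:
arm_command(steps="0 0 0 0 0.65")

```text
clock: 9.43
tool_pos: [0.4612, -0.0954, 0.0216]
ee_rot: [1.331, 2.845, 0.001]
contact_force: [-0.3, -2.1, 0.4]
width: 0.037
```

```bash
python3 -c "
from h import *
st()"
```

```text
t 9.425 q6 -1.0492 pos [ 0.4612 -0.0954  0.0216] F [-0.26 -2.07  0.43] T [-0.284  0.032 -0.108] je [  1.098 -29.004 -23.483   0.443   0.13    0.132] w 0.037
```

Call:
arm_command(steps="0 -0.01 0.005 0.67 0.65")

```text
clock: 9.55
tool_pos: [0.4611, -0.0955, 0.0215]
ee_rot: [1.475, 2.773, 0.001]
contact_force: [1.0, -1.2, -0.6]
width: 0.0369
```

```bash
python3 -c "
from h import *
st()"
```

```text
t 9.55 q6 -0.9474 pos [ 0.4611 -0.0955  0.0215] F [ 0.97 -1.21 -0.57] T [-0.179 -0.109  0.044] je [  0.756 -29.092 -23.452   0.316   0.227  -0.61 ] w 0.0369
```

Call:
arm_command(steps="0 0 0.005 0.67 0.65")

```text
clock: 9.68
tool_pos: [0.461, -0.0955, 0.0214]
ee_rot: [1.613, 2.695, 0.001]
contact_force: [-0.5, -0.9, -0.1]
width: 0.0368
```

```bash
python3 -c "
from h import *
st()"
```

```text
t 9.675 q6 -0.8464 pos [ 0.461  -0.0955  0.0214] F [-0.55 -0.85 -0.11] T [-0.315 -0.049  0.048] je [  0.912 -29.065 -23.492   0.424   0.172  -0.499] w 0.0368
```

Call:
arm_command(steps="0 0 0.005 0.67 0.65")

```text
clock: 9.8
tool_pos: [0.461, -0.0955, 0.0213]
ee_rot: [1.747, 2.611, 0.001]
contact_force: [-0.6, -2.2, 0.1]
width: 0.0369
```

```bash
python3 -c "
from h import *
st()"
```

```text
t 9.8 q6 -0.7458 pos [ 0.461  -0.0955  0.0213] F [-0.61 -2.16  0.1 ] T [-0.306  0.018  0.01 ] je [  0.998 -29.025 -23.517   0.467   0.146  -0.497] w 0.0369
```

Call:
arm_command(steps="0 0 0.005 0.67 0.65")

```text
clock: 9.93
tool_pos: [0.4609, -0.0956, 0.0211]
ee_rot: [1.876, 2.52, 0.001]
contact_force: [-0.9, -2.5, 0.8]
width: 0.0371
```

```bash
python3 -c "
from h import *
st()"
```

```text
t 9.925 q6 -0.6454 pos [ 0.4609 -0.0956  0.0211] F [-0.93 -2.46  0.8 ] T [-0.356 -0.024  0.026] je [  1.063 -28.987 -23.546   0.506   0.117  -0.497] w 0.0371
```

Call:
arm_command(steps="0 0 0.005 0.67 0.65")

```text
clock: 10.05
tool_pos: [0.4608, -0.0956, 0.021]
ee_rot: [2.0, 2.423, 0.0]
contact_force: [-0.8, -2.2, -0.1]
width: 0.037
```

```bash
python3 -c "
from h import *
st()"
```

```text
t 10.05 q6 -0.5449 pos [ 0.4608 -0.0956  0.021 ] F [-0.78 -2.15 -0.1 ] T [-0.366  0.023  0.026] je [  1.116 -28.951 -23.577   0.541   0.087  -0.497] w 0.037
```

Call:
arm_command(steps="0 0 0.005 0.67 0.65")

```text
clock: 10.18
tool_pos: [0.4608, -0.0956, 0.0209]
ee_rot: [2.119, 2.319, 0.0]
contact_force: [-1.3, -1.8, 0.1]
width: 0.037
```

```bash
python3 -c "
from h import *
st()"
```

```text
t 10.175 q6 -0.4443 pos [ 0.4608 -0.0956  0.0209] F [-1.33 -1.82  0.06] T [-0.329  0.04   0.074] je [  1.163 -28.923 -23.613   0.575   0.057  -0.497] w 0.037
```

Call:
arm_command(steps="0 0 0.005 0.67 0.65")

```text
clock: 10.3
tool_pos: [0.4607, -0.0957, 0.0207]
ee_rot: [-2.233, -2.21, 0.0]
contact_force: [-0.5, -3.3, -1.6]
width: 0.0366
```

```bash
python3 -c "
from h import *
st()"
```

```text
t 10.3 q6 -0.3438 pos [ 0.4607 -0.0957  0.0207] F [-0.53 -3.26 -1.55] T [-0.388  0.057  0.129] je [ 1.2000e+00 -2.8898e+01 -2.3652e+01  6.0600e-01  2.7000e-02 -4.9800e-01] w 0.0366
```

```bash
python3 -c "
from h import *
for i in range(3):
  d=grab('wrist','w8'); st()
im=d['image'].astype(float);im=np.clip(255*(im/255)**0.45*1.2,0,255).astype(np.uint8)
cv2.imwrite('pics/w8zz.png',cv2.resize(im[170:370,170:470],None,fx=2.6,fy=2.6,interpolation=cv2.INTER_NEAREST))
"
```

```text
t 10.35 q6 -0.3416 pos [ 0.4607 -0.0957  0.0207] F [-1.38 -2.43  0.57] T [-0.364  0.032 -0.008] je [  1.283 -28.899 -23.635   0.572   0.04    0.135] w 0.0369
t 10.4 q6 -0.3467 pos [ 0.4607 -0.0957  0.0207] F [-2.06 -1.78 -0.39] T [-0.399  0.031 -0.034] je [  1.263 -28.96  -23.66    0.564   0.051   0.249] w 0.0369
t 10.45 q6 -0.3478 pos [ 0.4607 -0.0957  0.0207] F [-1.45 -2.25  0.  ] T [-0.359 -0.016 -0.02 ] je [  1.251 -29.015 -23.696   0.556   0.062   0.046] w 0.037
```

View pics/w8zz.png

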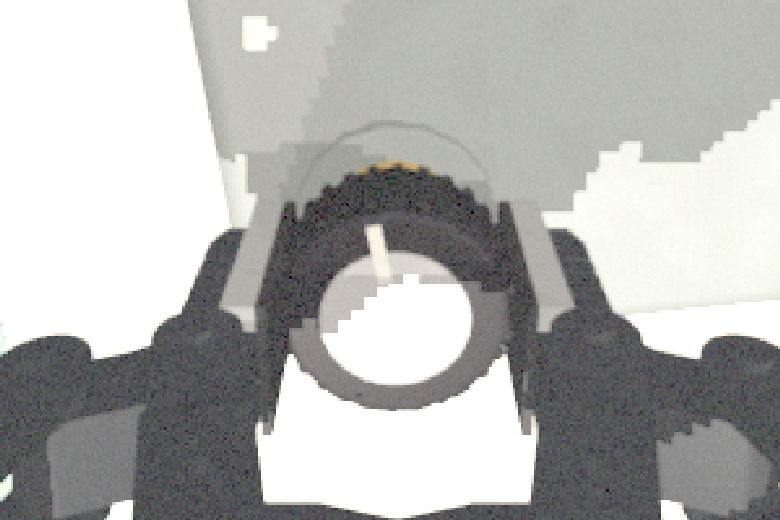

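Call:
arm_command(steps="0 0 0.005 0.67 0.65")

```text
clock: 10.58
tool_pos: [0.4606, -0.0957, 0.0206]
ee_rot: [-2.339, -2.097, 0.0]
contact_force: [-1.6, -1.8, 0.0]
width: 0.0372
```

```bash
python3 -c "
from h import *
st()"
```

```text
t 10.575 q6 -0.2448 pos [ 0.4606 -0.0957  0.0206] F [-1.57 -1.8   0.02] T [-0.367  0.112  0.057] je [ 1.1920e+00 -2.8992e+01 -2.3764e+01  6.1500e-01  1.3000e-02 -6.1600e-01] w 0.0372
```

Call:
arm_command(steps="0 0 0.003 0.33 0.65")

```text
clock: 10.7
tool_pos: [0.4606, -0.0957, 0.0205]
ee_rot: [-2.39, -2.039, 0.0]
contact_force: [-2.2, -1.8, 0.6]
width: 0.037
```

```bash
python3 -c "
from h import *
st()"
```

```text
t 10.7 q6 -0.1961 pos [ 0.4606 -0.0957  0.0205] F [-2.21 -1.82  0.56] T [-0.417  0.094  0.026] je [ 1.1970e+00 -2.8926e+01 -2.3747e+01  6.2300e-01 -8.0000e-03 -1.7200e-01] w 0.037
```

Call:
arm_command(steps="0 0 0.002 0.33 0.65")

```text
clock: 10.82
tool_pos: [0.4605, -0.0957, 0.0205]
ee_rot: [-2.439, -1.98, 0.0]
contact_force: [-0.9, -2.6, 0.0]
width: 0.0367
```

```bash
python3 -c "
from h import *
st()"
```

```text
t 10.825 q6 -0.1469 pos [ 0.4605 -0.0957  0.0205] F [-0.86 -2.57  0.01] T [-0.445  0.046 -0.005] je [ 1.2060e+00 -2.8957e+01 -2.3795e+01  6.3400e-01 -1.3000e-02 -2.2900e-01] w 0.0367
```

Call:
arm_command(steps="0 0 0.003 0.33 0.65")

```text
clock: 10.95
tool_pos: [0.4605, -0.0957, 0.0204]
ee_rot: [-2.487, -1.919, 0.001]
contact_force: [-1.6, -1.7, 1.9]
width: 0.0368
```

```bash
python3 -c "
from h import *
st()"
```

```text
t 10.95 q6 -0.0974 pos [ 0.4605 -0.0957  0.0204] F [-1.59 -1.7   1.89] T [-0.443  0.127  0.044] je [  1.207 -28.868 -23.777   0.648  -0.051  -0.227] w 0.0368
```

```bash
cat > s.py <<'E'
from h import *
s=r.state(); print(s['clock'],'q6 %.4f Tz %.3f je5 %.3f z %.4f F'%(s['q'][5],s['wrist_torque'][2],s['joint_efforts'][5],s['tool_pos'][2]),s['contact_force'].round(1))
E
python3 s.py
```

```text
10.95 q6 -0.0974 Tz 0.044 je5 -0.227 z 0.0204 F [-1.6 -1.7  1.9]
```

Call:
arm_command(steps="0 0 0.005 0.67 0.65")

```text
clock: 11.08
tool_pos: [0.4604, -0.0957, 0.0203]
ee_rot: [-2.582, -1.79, 0.001]
contact_force: [-2.6, -2.5, 1.4]
width: 0.0368
```

```bash
python3 s.py
```

```text
11.075 q6 0.0045 Tz 0.067 je5 -0.544 z 0.0203 F [-2.6 -2.5  1.4]
```

Call:
arm_command(steps="0 0 0.005 0.67 0.65")

```text
clock: 11.2
tool_pos: [0.4604, -0.0957, 0.0202]
ee_rot: [-2.668, -1.657, 0.001]
contact_force: [-1.8, -2.8, 1.7]
width: 0.0372
```

```bash
python3 s.py
```

```text
11.2 q6 0.1053 Tz -0.005 je5 -0.471 z 0.0202 F [-1.8 -2.8  1.7]
```

Call:
arm_command(steps="0 0 0.005 0.67 0.65")

```text
clock: 11.32
tool_pos: [0.4603, -0.0956, 0.0201]
ee_rot: [-2.748, -1.521, 0.001]
contact_force: [-2.8, -1.2, 1.3]
width: 0.0372
```

```bash
python3 s.py
```

```text
11.325 q6 0.2057 Tz 0.019 je5 -0.456 z 0.0201 F [-2.8 -1.2  1.3]
```

Call:
arm_command(steps="0 0 0.005 0.67 0.65")

```text
clock: 11.45
tool_pos: [0.4602, -0.0956, 0.02]
ee_rot: [-2.821, -1.381, 0.002]
contact_force: [-3.6, -2.6, 2.2]
width: 0.037
```

```bash
python3 s.py
```

```text
11.45 q6 0.3061 Tz 0.102 je5 -0.441 z 0.0200 F [-3.6 -2.6  2.2]
```

Call:
arm_command(steps="0 0 0.002 0.67 0.65")

```text
clock: 11.58
tool_pos: [0.4601, -0.0955, 0.0199]
ee_rot: [-2.887, -1.238, 0.002]
contact_force: [-2.3, -2.2, 3.1]
width: 0.0368
```

```bash
python3 s.py
```

```text
11.575 q6 0.4066 Tz 0.148 je5 -0.429 z 0.0199 F [-2.3 -2.2  3.1]
```

Call:
arm_command(steps="0 0 0 0.67 0.65")

```text
clock: 11.7
tool_pos: [0.4601, -0.0955, 0.0198]
ee_rot: [-2.945, -1.092, 0.002]
contact_force: [-2.6, -2.5, 1.5]
width: 0.0366
```

```bash
python3 s.py
```

```text
11.7 q6 0.5071 Tz 0.106 je5 -0.417 z 0.0198 F [-2.6 -2.5  1.5]
```

```bash
python3 -c "
from h import *
for i in range(3): viewer.get_image('wrist'); st()
"
```

```text
t 11.75 q6 0.5096 pos [ 0.4601 -0.0955  0.0198] F [-1.52 -2.11  2.24] T [-0.442  0.26  -0.106] je [  1.18  -28.628 -24.057   0.622  -0.339   0.068] w 0.0372
t 11.8 q6 0.5049 pos [ 0.4601 -0.0955  0.0198] F [-2.17 -1.72  1.54] T [-0.424  0.32  -0.05 ] je [  1.214 -28.638 -24.142   0.629  -0.405   0.17 ] w 0.0369
t 11.85 q6 0.5039 pos [ 0.4601 -0.0955  0.0198] F [-2.46 -1.52  2.56] T [-0.425  0.348 -0.106] je [ 1.1760e+00 -2.8646e+01 -2.4233e+01  6.2000e-01 -4.6100e-01 -2.0000e-02] w 0.0367
```

Call:
arm_command(steps="0 0 -0.012 0.67 0.65")

```text
clock: 11.98
tool_pos: [0.46, -0.0954, 0.0198]
ee_rot: [-2.996, -0.944, 0.002]
contact_force: [-1.9, -2.9, -1.4]
width: 0.0369
```

```bash
python3 s.py
```

```text
11.975 q6 0.6066 Tz 0.104 je5 -0.528 z 0.0198 F [-1.9 -2.9 -1.4]
```

Call:
arm_command(steps="0 0 0 0.67 0.65")

```text
clock: 12.1
tool_pos: [0.46, -0.0953, 0.0197]
ee_rot: [-3.039, -0.791, 0.002]
contact_force: [-1.5, -2.4, -1.2]
width: 0.0365
```

```bash
python3 s.py
```

```text
12.1 q6 0.7076 Tz 0.120 je5 -0.399 z 0.0197 F [-1.5 -2.4 -1.2]
```

Call:
arm_command(steps="0 0 0.003 0.2 0.65")

```text
clock: 12.22
tool_pos: [0.4599, -0.0953, 0.0197]
ee_rot: [-3.05, -0.748, 0.002]
contact_force: [-2.6, -0.9, 0.7]
width: 0.0372
```

```bash
python3 s.py
```

```text
12.225 q6 0.7359 Tz 0.131 je5 0.079 z 0.0197 F [-2.6 -0.9  0.7]
```

Call:
arm_command(steps="0 0 0.003 0.2 0.65")

```text
clock: 12.35
tool_pos: [0.46, -0.0953, 0.0197]
ee_rot: [-3.062, -0.7, 0.002]
contact_force: [-2.7, -1.2, -0.5]
width: 0.0371
```

```bash
python3 s.py
```

```text
12.35 q6 0.7671 Tz 0.151 je5 -0.040 z 0.0197 F [-2.7 -1.2 -0.5]
```

Call:
arm_command(steps="0 0 0.003 0.2 0.65")

```text
clock: 12.48
tool_pos: [0.46, -0.0953, 0.0197]
ee_rot: [-3.072, -0.652, 0.002]
contact_force: [-3.6, -0.8, -0.2]
width: 0.0371
```

```bash
python3 s.py
```

```text
12.475 q6 0.7984 Tz 0.150 je5 -0.032 z 0.0197 F [-3.6 -0.8 -0.2]
```

```bash
for i in 1 2 3; do python3 -c "
from bench import viewer
viewer.get_image('wrist')"; python3 s.py; done
```

```text
12.525 q6 0.7994 Tz 0.017 je5 0.073 z 0.0197 F [-4.4 -0.2  0.2]
12.575 q6 0.7981 Tz -0.014 je5 0.055 z 0.0197 F [-3.9 -0.   0.1]
12.625 q6 0.7977 Tz -0.024 je5 -0.002 z 0.0197 F [-2.9 -0.7 -0.6]
```

The wrist torque averaged about 0.144 N m over the last moving rows. That is 7–9 N, and the angle since touch gives 8–11 N. Fz is about 0. The right is set for now, so I'll release it and go to the left.

Call:
arm_command(steps="0 0 0 0 0.5;0 0 0 0 0.4;0 0 0 0 0.3;0 0 0 0 0.3;0 0 -0.5 0 0.3;0 0 -1 0 0.3;0 0 -1 0 0.3;0 0 -1 0 0.3;0 0 0 0 0.3")

```text
clock: 13.75
tool_pos: [0.4633, -0.0966, 0.1107]
ee_rot: [3.069, 0.652, 0.009]
contact_force: [0.0, -0.3, 0.3]
width: 0.0596
```

```bash
python3 s.py; python3 -c "
from h import *
s=r.state();print(s['tool_pos']);print(delta([.385,-.09,.11]))
d=grab('wrist','w9')"
```

```text
13.75 q6 0.7978 Tz 0.029 je5 -0.000 z 0.1107 F [ 0.  -0.3  0.3]
[ 0.46330972 -0.09663457  0.11066252]
[-2.75382443 -1.51637978  0.00567755]
```

View pics/w9.png

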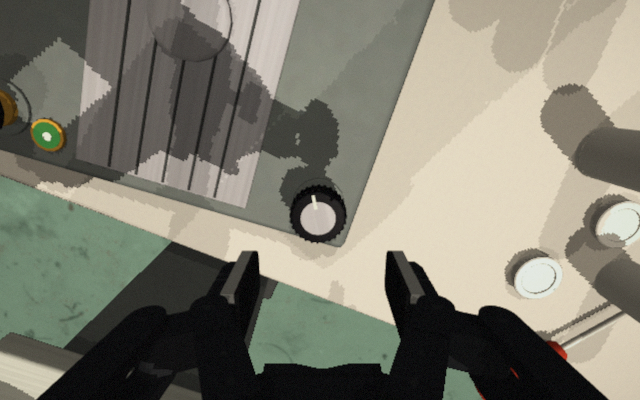

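Call:
arm_command(steps="-0.92 -0.5 0 0 0.3;-0.92 -0.5 0 0 0.3;-0.92 -0.5 0 0 0.3;0 0 0 -1 0.3;0 0 0 -1 0.3;0 0 0 -1 0.3;0 0 0 -1 0.3;0 0 0 -1 0.3;0 0 0 -1 0.3;0 0 0 -1 0.3")

```text
clock: 15.05
tool_pos: [0.3812, -0.089, 0.106]
ee_rot: [-2.325, -2.109, 0.002]
contact_force: [0.6, 0.0, -0.2]
width: 0.0598
```

Call:
arm_command(steps="0 0 0 -1 0.3;0 0 0 -1 0.3;0 0 0 -1 0.3;0 0 0 -1 0.3;0 0 0 -1 0.3;0 0 0 -0.7 0.3;0 0 0 0 0.3")

```text
clock: 15.92
tool_pos: [0.3814, -0.0891, 0.1063]
ee_rot: [-1.25, -2.879, -0.0]
contact_force: [-0.7, -0.8, 0.5]
width: 0.0599
```

```bash
python3 s.py; python3 -c "
from h import *
d=load('w9'); print(cast(d,318,218,.083))
s=r.state();print(s['tool_pos']);print(delta([.385,.14,.11]))
R=cv2.Rodrigues(s['ee_rot'])[0];print(R.round(3))"
```

```text
15.925 q6 -1.1608 Tz -0.000 je5 -0.175 z 0.1063 F [-0.7 -0.8  0.5]
[ 0.46252209 -0.09432954  0.083     ]
[ 0.38137765 -0.08906292  0.10627606]
[ 6.59492606  6.3625724  -0.13970427]
[[-0.683  0.731 -0.002]
 [ 0.731  0.683  0.001]
 [ 0.002 -0.001 -1.   ]]
```

Call:
arm_command(steps="0.94 0.91 -0.02 0 0.3;0.94 0.91 -0.02 0 0.3;0.94 0.91 -0.02 0 0.3;0.94 0.91 -0.02 0 0.3;0.94 0.91 -0.02 0 0.3;0.94 0.91 -0.02 0 0.3;0.94 0.91 -0.02 0 0.3;0 0 0 -1 0.3;0 0 0 -1 0.3;0 0 0 -1 0.3")

```text
clock: 17.18
tool_pos: [0.3854, 0.1395, 0.1102]
ee_rot: [-0.569, -3.088, 0.001]
contact_force: [-0.7, 0.5, 0.1]
width: 0.0595
```

Call:
arm_command(steps="0 0 0 -1 0.3;0 0 0 -1 0.3;0 0 0 -1 0.3;0 0 0 -1 0.3;0 0 0 0 0.3;0 0 0 0 0.3")

```text
clock: 17.92
tool_pos: [0.3858, 0.1393, 0.1107]
ee_rot: [0.359, -3.12, 0.0]
contact_force: [0.1, -0.2, -0.4]
width: 0.0599
```

```bash
python3 s.py; python3 -c "
from h import *
d=grab('wrist','w10')
s=r.state();print(s['tool_pos']);print(delta([.4352,.1396,.11]))
R=cv2.Rodrigues(s['ee_rot'])[0];print(R.round(3))"
```

```text
17.925 q6 -1.6251 Tz -0.035 je5 0.009 z 0.1107 F [ 0.1 -0.2 -0.4]
[0.38590851 0.13935206 0.11075116]
[-1.92205069 -0.4396977   0.02881354]
[[-0.974 -0.228 -0.001]
 [-0.228  0.974 -0.   ]
 [ 0.001  0.    -1.   ]]
```

View pics/w10.png

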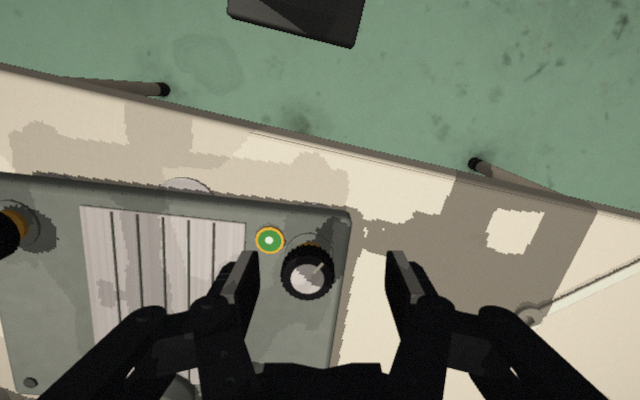

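```bash
python3 -c "
from h import *
d=load('w10'); print(disc(d,306,281,t=90),cast(d,306.5,279,.083))"
```

```text
((306.5, 279.0), (32, 29), array([0.43530198, 0.13963051, 0.083     ])) [0.43530198 0.13963051 0.083     ]
```

Call:
arm_command(steps="-0.96 -0.22 0 0 0.3;-0.96 -0.22 0.3 0 0.3;0 0 0.8 0 0.3;0 0 0.6 0 0.3;0 0 0 0 0.3;0 0 0 0 0.3")

```text
clock: 18.73
tool_pos: [0.4355, 0.1398, 0.0688]
ee_rot: [-0.364, 3.12, 0.0]
contact_force: [-0.3, 0.7, -0.3]
width: 0.0597
```

```bash
python3 s.py; python3 -c "
from h import *
d=grab('wrist','w11')
s=r.state();print(s['tool_pos'])
im=d['image'].astype(float);im=np.clip(255*(im/255)**0.45*1.2,0,255).astype(np.uint8)
cv2.imwrite('pics/w11zz.png',cv2.resize(im[170:370,170:470],None,fx=2.6,fy=2.6,interpolation=cv2.INTER_NEAREST))"
```

```text
18.725 q6 -1.6458 Tz -0.006 je5 0.003 z 0.0688 F [-0.3  0.7 -0.3]
[0.43585026 0.13989393 0.0692043 ]
```

View pics/w11zz.png

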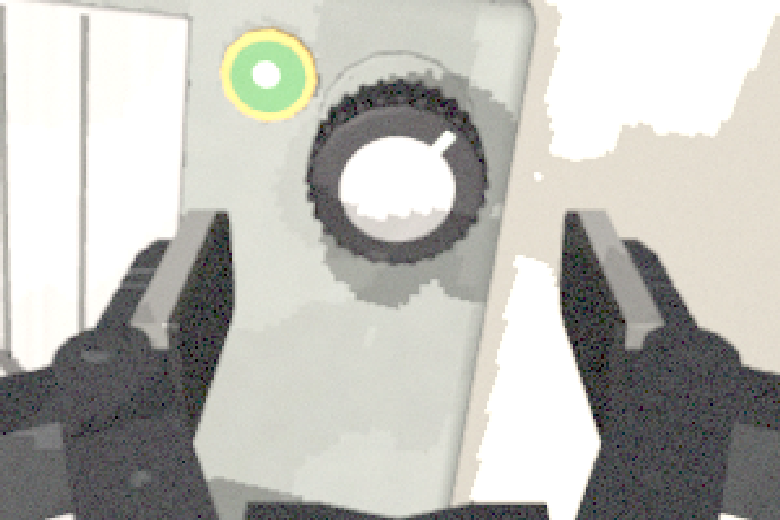

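Call:
arm_command(steps="0 0 0.5 0 0.3;0 0 0.5 0 0.3;0 0 0.5 0 0.3;0 0 0.36 0 0.3;0 0 0 0 0.3;0 0 0 0 0.3")

```text
clock: 19.52
tool_pos: [0.4357, 0.1398, 0.0222]
ee_rot: [-0.364, 3.12, -0.0]
contact_force: [0.3, 0.0, -0.8]
width: 0.0598
```

```bash
python3 s.py; python3 -c "
from h import *
d=grab('wrist','w12')
s=r.state();print(s['tool_pos'],delta([.4355,.1397,.022]))
im=d['image'].astype(float);im=np.clip(255*(im/255)**0.45*1.2,0,255).astype(np.uint8)
cv2.imwrite('pics/w12zz.png',cv2.resize(im[170:370,170:470],None,fx=2.6,fy=2.6,interpolation=cv2.INTER_NEAREST))"
```

```text
19.525 q6 -1.6461 Tz 0.047 je5 0.000 z 0.0222 F [ 0.3  0.  -0.8]
[0.43592167 0.13983149 0.02241655] [ 0.01763904 -0.0012371   0.01664648]
```

View pics/w12zz.png

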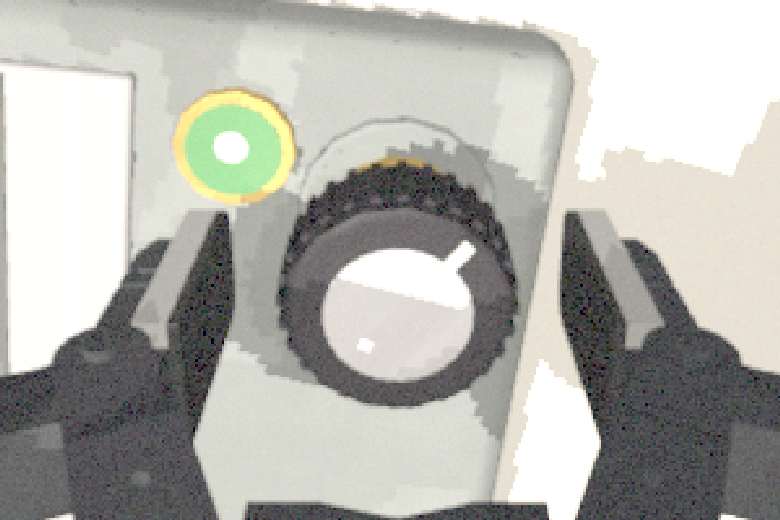

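Call:
arm_command(steps="0 0 0 0 0.45;0 0 -0.02 0 0.6;0 0 0 0 0.65;0 0 0 0 0.65;0 0 0 0 0.65", newtons=30)

```text
clock: 20.2
tool_pos: [0.4358, 0.1399, 0.0228]
ee_rot: [-0.364, 3.12, 0.0]
contact_force: [-0.6, 0.9, 2.5]
width: 0.0368
```

```bash
python3 -c "
from h import *
st()"
```

```text
t 20.2 q6 -1.6461 pos [0.4358 0.1399 0.0228] F [-0.56  0.87  2.47] T [ 0.173  0.078 -0.01 ] je [-4.6400e-01 -2.6910e+01 -2.2889e+01 -2.3500e-01 -2.0000e-02 -2.0000e-03] w 0.0368
```

Call:
arm_command(steps="0 0 -0.013 0 0.65;0 0 0.005 0.67 0.65;0 0 0.005 0.67 0.65;0 0 0.005 0.67 0.65;0 0 0.005 0.67 0.65")

```text
clock: 20.82
tool_pos: [0.4357, 0.1396, 0.0224]
ee_rot: [0.271, 3.129, -0.0]
contact_force: [1.9, 0.1, 0.8]
width: 0.0373
```

```bash
python3 s.py
```

```text
20.825 q6 -1.2409 Tz 0.026 je5 -0.499 z 0.0224 F [1.9 0.1 0.8]
```

Call:
arm_command(steps="0 0 0.005 0.67 0.65")

```text
clock: 20.95
tool_pos: [0.4357, 0.1395, 0.0223]
ee_rot: [0.428, 3.112, -0.001]
contact_force: [0.9, -0.4, 1.7]
width: 0.037
```

```bash
python3 s.py
```

```text
20.95 q6 -1.1404 Tz 0.044 je5 -0.499 z 0.0223 F [ 0.9 -0.4  1.7]
```

Call:
arm_command(steps="0 0 0.005 0.67 0.65")

```text
clock: 21.08
tool_pos: [0.4357, 0.1394, 0.0221]
ee_rot: [0.583, 3.086, -0.001]
contact_force: [0.9, 0.0, 0.5]
width: 0.037
```

```bash
python3 s.py
```

```text
21.075 q6 -1.0399 Tz 0.047 je5 -0.499 z 0.0221 F [0.9 0.  0.5]
```

Call:
arm_command(steps="0 0 0.005 0.67 0.65")

```text
clock: 21.2
tool_pos: [0.4356, 0.1393, 0.022]
ee_rot: [0.738, 3.053, -0.001]
contact_force: [0.4, -1.1, 1.4]
width: 0.037
```

```bash
python3 s.py
```

```text
21.2 q6 -0.9394 Tz 0.101 je5 -0.499 z 0.0220 F [ 0.4 -1.1  1.4]
```

Call:
arm_command(steps="0 0 0.005 0.67 0.65")

```text
clock: 21.32
tool_pos: [0.4356, 0.1392, 0.0219]
ee_rot: [0.89, 3.012, -0.001]
contact_force: [-0.2, -0.5, 1.9]
width: 0.0371
```

```bash
python3 s.py
```

```text
21.325 q6 -0.8389 Tz 0.090 je5 -0.499 z 0.0219 F [-0.2 -0.5  1.9]
```

Call:
arm_command(steps="0 0 0.004 0.67 0.65")

```text
clock: 21.45
tool_pos: [0.4355, 0.1391, 0.0217]
ee_rot: [1.04, 2.964, -0.002]
contact_force: [0.1, -1.9, 1.1]
width: 0.0366
```

```bash
python3 s.py
```

```text
21.45 q6 -0.7385 Tz 0.018 je5 -0.496 z 0.0217 F [ 0.1 -1.9  1.1]
```

Call:
arm_command(steps="0 0 0.004 0.67 0.65")

```text
clock: 21.58
tool_pos: [0.4355, 0.1391, 0.0216]
ee_rot: [1.187, 2.908, -0.002]
contact_force: [1.2, -0.8, 0.7]
width: 0.037
```

```bash
python3 s.py
```

```text
21.575 q6 -0.6380 Tz 0.076 je5 -0.487 z 0.0216 F [ 1.2 -0.8  0.7]
```

Call:
arm_command(steps="0 0 0.004 0.67 0.65")

```text
clock: 21.7
tool_pos: [0.4355, 0.139, 0.0215]
ee_rot: [1.332, 2.845, -0.002]
contact_force: [-0.2, -2.4, 1.8]
width: 0.0369
```

```bash
python3 s.py
```

```text
21.7 q6 -0.5375 Tz 0.068 je5 -0.476 z 0.0215 F [-0.2 -2.4  1.8]
```

Call:
arm_command(steps="0 0 0.004 0.67 0.65")

```text
clock: 21.82
tool_pos: [0.4354, 0.1389, 0.0214]
ee_rot: [1.473, 2.774, -0.002]
contact_force: [-1.1, -1.1, 2.2]
width: 0.0371
```

```bash
python3 s.py
```

```text
21.825 q6 -0.4370 Tz 0.101 je5 -0.463 z 0.0214 F [-1.1 -1.1  2.2]
```

Call:
arm_command(steps="0 0 -0.004 0.67 0.65")

```text
clock: 21.95
tool_pos: [0.4353, 0.1389, 0.0214]
ee_rot: [1.61, 2.697, -0.003]
contact_force: [0.6, -2.3, 0.8]
width: 0.0373
```

```bash
python3 s.py
```

```text
21.95 q6 -0.3366 Tz 0.023 je5 -0.457 z 0.0214 F [ 0.6 -2.3  0.8]
```

Call:
arm_command(steps="0 0 -0.002 0.67 0.65")

```text
clock: 22.08
tool_pos: [0.4352, 0.1388, 0.0213]
ee_rot: [1.744, 2.612, -0.003]
contact_force: [-1.0, -2.4, -0.0]
width: 0.0369
```

```bash
python3 s.py
```

```text
22.075 q6 -0.2361 Tz 0.092 je5 -0.446 z 0.0213 F [-1.  -2.4 -0. ]
```

Call:
arm_command(steps="0 0 0 0.67 0.65")

```text
clock: 22.2
tool_pos: [0.4351, 0.1387, 0.0213]
ee_rot: [1.873, 2.522, -0.003]
contact_force: [-0.0, -1.0, -0.1]
width: 0.0369
```

```bash
python3 s.py
```

```text
22.2 q6 -0.1356 Tz 0.111 je5 -0.434 z 0.0213 F [-0.  -1.  -0.1]
```

Call:
arm_command(steps="0 0 0 0.67 0.65")

```text
clock: 22.32
tool_pos: [0.435, 0.1387, 0.0212]
ee_rot: [1.997, 2.424, -0.003]
contact_force: [-0.2, -2.4, -0.2]
width: 0.0368
```

```bash
python3 s.py
```

```text
22.325 q6 -0.0352 Tz 0.131 je5 -0.423 z 0.0212 F [-0.2 -2.4 -0.2]
```

Call:
arm_command(steps="0 0 0 0.67 0.65")

```text
clock: 22.45
tool_pos: [0.4349, 0.1387, 0.0211]
ee_rot: [2.116, 2.321, -0.003]
contact_force: [-0.9, -2.5, -0.2]
width: 0.0368
```

```bash
python3 s.py
```

```text
22.45 q6 0.0653 Tz 0.146 je5 -0.411 z 0.0211 F [-0.9 -2.5 -0.2]
```

Call:
arm_command(steps="0 0 0 0.2 0.65")

```text
clock: 22.58
tool_pos: [0.4349, 0.1387, 0.0211]
ee_rot: [2.148, 2.292, -0.003]
contact_force: [-0.6, -3.6, -1.3]
width: 0.037
```

```bash
python3 s.py
```

```text
22.575 q6 0.0926 Tz 0.070 je5 0.071 z 0.0211 F [-0.6 -3.6 -1.3]
```

Call:
arm_command(steps="0 0 0 0.2 0.65")

```text
clock: 22.7
tool_pos: [0.4348, 0.1388, 0.0211]
ee_rot: [2.182, 2.259, -0.003]
contact_force: [-0.5, -3.7, -2.7]
width: 0.0366
```

```bash
python3 s.py
```

```text
22.7 q6 0.1228 Tz 0.088 je5 -0.048 z 0.0211 F [-0.5 -3.7 -2.7]
```

Call:
arm_command(steps="0 0 0 0.2 0.65")

```text
clock: 22.82
tool_pos: [0.4348, 0.1389, 0.0211]
ee_rot: [2.217, 2.226, -0.003]
contact_force: [0.1, -5.3, -3.1]
width: 0.0369
```

```bash
python3 s.py
```

```text
22.825 q6 0.1536 Tz 0.164 je5 -0.055 z 0.0211 F [ 0.1 -5.3 -3.1]
```

```bash
python3 -c "
from h import *
d=grab('wrist','w13');st()
im=d['image'].astype(float);im=np.clip(255*(im/255)**0.45*1.2,0,255).astype(np.uint8)
cv2.imwrite('pics/w13zz.png',cv2.resize(im[170:370,170:470],None,fx=2.6,fy=2.6,interpolation=cv2.INTER_NEAREST))"
```

```text
t 22.875 q6 0.1545 pos [0.4348 0.1389 0.0211] F [ 1.05 -5.25 -2.84] T [-0.91  -0.205  0.001] je [  2.376 -29.075 -25.016   1.299  -0.036   0.082] w 0.0369
```

View pics/w13zz.png

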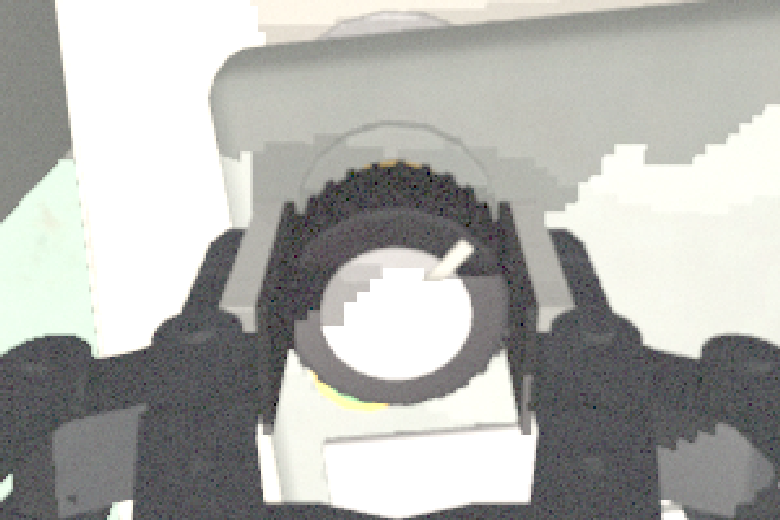

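Call:
arm_command(steps="-0.028 0 0.016 0 0.65;0 0 0 0 0.65")

```text
clock: 23.12
tool_pos: [0.4349, 0.1389, 0.0211]
ee_rot: [-2.216, -2.226, 0.002]
contact_force: [-0.9, -4.3, -0.4]
width: 0.0371
```

```bash
python3 s.py
```

```text
23.125 q6 0.1512 Tz 0.023 je5 -0.019 z 0.0211 F [-0.9 -4.3 -0.4]
```

Call:
arm_command(steps="0 0 0 -0.3 0.65")

```text
clock: 23.25
tool_pos: [0.4349, 0.1389, 0.0211]
ee_rot: [-2.165, -2.276, 0.001]
contact_force: [-1.6, -4.6, 0.5]
width: 0.0371
```

```bash
python3 s.py
```

```text
23.25 q6 0.1051 Tz -0.088 je5 0.186 z 0.0211 F [-1.6 -4.6  0.5]
```

Call:
arm_command(steps="0 0 0 -0.3 0.65")

```text
clock: 23.38
tool_pos: [0.435, 0.1389, 0.0211]
ee_rot: [-2.113, -2.325, 0.001]
contact_force: [-0.7, -4.0, 0.0]
width: 0.0369
```

```bash
python3 s.py
```

```text
23.375 q6 0.0599 Tz -0.093 je5 0.140 z 0.0211 F [-0.7 -4.   0. ]
```

Call:
arm_command(steps="0 0 0 -0.3 0.65")

```text
clock: 23.5
tool_pos: [0.435, 0.1389, 0.0211]
ee_rot: [-2.06, -2.371, 0.001]
contact_force: [-0.7, -4.5, -0.8]
width: 0.0369
```

```bash
python3 s.py
```

```text
23.5 q6 0.0149 Tz -0.084 je5 0.143 z 0.0211 F [-0.7 -4.5 -0.8]
```

Call:
arm_command(steps="0 0 0 0.3 0.65")

```text
clock: 23.62
tool_pos: [0.435, 0.1389, 0.0211]
ee_rot: [-2.114, -2.323, 0.001]
contact_force: [-1.4, -4.2, -0.9]
width: 0.037
```

```bash
python3 s.py
```

```text
23.625 q6 0.0617 Tz 0.023 je5 -0.222 z 0.0211 F [-1.4 -4.2 -0.9]
```

Call:
arm_command(steps="0 0 0 0.3 0.65")

```text
clock: 23.75
tool_pos: [0.4349, 0.1389, 0.0211]
ee_rot: [-2.167, -2.274, 0.002]
contact_force: [-1.0, -3.6, -0.4]
width: 0.0369
```

```bash
python3 s.py
```

```text
23.75 q6 0.1071 Tz 0.105 je5 -0.119 z 0.0211 F [-1.  -3.6 -0.4]
```

Call:
arm_command(steps="0 0 0 0.3 0.65")

```text
clock: 23.88
tool_pos: [0.4349, 0.1389, 0.0211]
ee_rot: [-2.217, -2.225, 0.002]
contact_force: [-1.1, -4.5, -1.7]
width: 0.0368
```

```bash
python3 s.py
```

```text
23.875 q6 0.1521 Tz 0.140 je5 -0.112 z 0.0211 F [-1.1 -4.5 -1.7]
```

Left torque while turning is 0.10–0.14 N m with about 1 N of upward pull from the tool. That's roughly 7–9 N, and the angle gives up to 12 N. I'll release it, go back and re-check the right, since tightening the left could have changed it.

Call:
arm_command(steps="0 0 0 0 0.5;0 0 0 0 0.4;0 0 0 0 0.3;0 0 0 0 0.3;0 0 -0.5 0 0.3;0 0 -1 0 0.3;0 0 -1 0 0.3;0 0 -1 0 0.3;0 0 0 0 0.3")

```text
clock: 25.0
tool_pos: [0.4381, 0.1395, 0.1118]
ee_rot: [2.214, 2.224, 0.009]
contact_force: [0.7, 0.0, 0.8]
width: 0.0599
```

```bash
python3 s.py; python3 -c "
from h import *
s=r.state();print(s['tool_pos']);print(delta([.385,.135,.11]))"
```

```text
25.0 q6 0.1508 Tz 0.058 je5 -0.000 z 0.1118 F [0.7 0.  0.8]
[0.43806541 0.13950574 0.1117885 ]
[-0.17065042 -2.12384361  0.05716163]
```

Call:
arm_command(steps="-0.08 -1 0 0 0.3;-0.08 -1 0 0 0.3;-1 0 0 0 0.3;-1 0 0 0 0.3;-1 0 0 0 0.3;-1 0 0 0 0.3;-1 0 0 0 0.3;-1 0 0 0 0.3;-1 0 0 0 0.3;-1 0 0 0 0.3")

```text
clock: 26.25
tool_pos: [0.3854, -0.0657, 0.1077]
ee_rot: [-2.215, -2.225, 0.001]
contact_force: [-0.1, -0.3, 0.0]
width: 0.0598
```

Call:
arm_command(steps="-1 0 0 0 0.3;0 0 0 0 0.3;0 0 0 0 0.3")

```text
clock: 26.62
tool_pos: [0.3858, -0.0895, 0.108]
ee_rot: [-2.216, -2.225, 0.0]
contact_force: [-0.4, 0.4, 0.6]
width: 0.0595
```

```bash
python3 s.py; python3 -c "
from h import *
s=r.state();print(s['tool_pos']);print(delta([.4612,-.0946,.07]))"
```

```text
26.625 q6 -0.4105 Tz -0.037 je5 0.000 z 0.1080 F [-0.4  0.4  0.6]
[ 0.38575851 -0.08950678  0.10798272]
[-0.21780808  3.01894562  1.5147938 ]
```

Call:
arm_command(steps="-0.07 1 0 0 0.3;-0.07 1 0 0 0.3;-0.07 1 0 0 0.3;0 0 0.75 0 0.3;0 0 0.75 0 0.3;0 0 0 0 0.3;0 0 0 0 0.3")

```text
clock: 27.5
tool_pos: [0.4617, -0.0946, 0.0716]
ee_rot: [2.215, 2.227, 0.0]
contact_force: [0.4, -0.2, 0.3]
width: 0.0599
```

```bash
python3 s.py; python3 -c "
from h import *
d=grab('wrist','w14');s=r.state();print(s['tool_pos'])
im=d['image'].astype(float);im=np.clip(255*(im/255)**0.45*1.2,0,255).astype(np.uint8)
cv2.imwrite('pics/w14zz.png',cv2.resize(im[170:370,170:470],None,fx=2.6,fy=2.6,interpolation=cv2.INTER_NEAREST))"
```

```text
27.5 q6 -0.3567 Tz -0.007 je5 0.001 z 0.0716 F [ 0.4 -0.2  0.3]
[ 0.46206956 -0.094864    0.07199361]
```

View pics/w14zz.png

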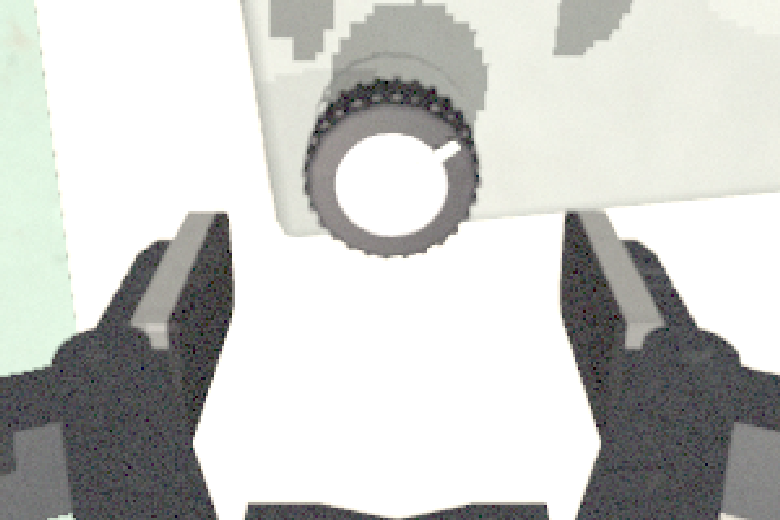

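Call:
arm_command(steps="0 -0.05 0.5 0 0.3;0 0 0.5 0 0.3;0 0 0.5 0 0.3;0 0 0.5 0 0.3;0 0 0.04 0 0.3;0 0 0 0 0.3;0 0 0 0 0.45;0 0 -0.02 0 0.6;0 0 -0.013 0 0.65;0 0 0 0 0.65")

```text
clock: 28.8
tool_pos: [0.4606, -0.0952, 0.0213]
ee_rot: [2.216, 2.226, 0.001]
contact_force: [1.1, -0.4, -0.9]
width: 0.0367
```

Call:
arm_command(steps="0 0 0 0 0.65;0 0 0 0 0.65")

```text
clock: 29.05
tool_pos: [0.4606, -0.0952, 0.0212]
ee_rot: [2.216, 2.226, 0.001]
contact_force: [1.7, -0.8, -0.7]
width: 0.0372
```

```bash
python3 -c "
from h import *
st()"
```

```text
t 29.05 q6 -0.3578 pos [ 0.4606 -0.0952  0.0212] F [ 1.73 -0.79 -0.7 ] T [-0.076 -0.188 -0.045] je [ 1.1300e-01 -2.8989e+01 -2.3126e+01  8.0000e-03  3.4900e-01  0.0000e+00] w 0.0372
```

Small forces, so I can probe now. I'll turn a little back, then forward to the same angle, reading the torque along the way.

Call:
arm_command(steps="0 0 0.003 -0.3 0.65")

```text
clock: 29.18
tool_pos: [0.4606, -0.0952, 0.0213]
ee_rot: [2.165, 2.276, 0.001]
contact_force: [0.1, 0.0, 0.1]
width: 0.037
```

```bash
python3 s.py
```

```text
29.175 q6 -0.4036 Tz -0.165 je5 0.154 z 0.0213 F [0.1 0.  0.1]
```

Call:
arm_command(steps="0 0 0 -0.3 0.65")

```text
clock: 29.3
tool_pos: [0.4606, -0.0952, 0.0213]
ee_rot: [2.113, 2.324, 0.001]
contact_force: [0.2, -0.8, 0.6]
width: 0.0368
```

```bash
python3 s.py
```

```text
29.3 q6 -0.4488 Tz -0.128 je5 0.111 z 0.0213 F [ 0.2 -0.8  0.6]
```

Call:
arm_command(steps="0 0 0 -0.3 0.65")

```text
clock: 29.42
tool_pos: [0.4606, -0.0952, 0.0213]
ee_rot: [2.06, 2.371, 0.001]
contact_force: [0.9, 0.1, -0.1]
width: 0.0367
```

```bash
python3 s.py
```

```text
29.425 q6 -0.4939 Tz -0.152 je5 0.114 z 0.0213 F [ 0.9  0.1 -0.1]
```

Call:
arm_command(steps="0 0 0 0.3 0.65")

```text
clock: 29.55
tool_pos: [0.4605, -0.0952, 0.0213]
ee_rot: [2.114, 2.323, 0.0]
contact_force: [-0.8, -0.2, 0.4]
width: 0.0368
```

```bash
python3 s.py
```

```text
29.55 q6 -0.4472 Tz 0.084 je5 -0.196 z 0.0213 F [-0.8 -0.2  0.4]
```

Call:
arm_command(steps="0 0 0 0.3 0.65")

```text
clock: 29.68
tool_pos: [0.4606, -0.0952, 0.0213]
ee_rot: [2.166, 2.274, 0.0]
contact_force: [1.0, -0.1, 0.5]
width: 0.0374
```

```bash
python3 s.py
```

```text
29.675 q6 -0.4018 Tz 0.185 je5 -0.094 z 0.0213 F [ 1.  -0.1  0.5]
```

Call:
arm_command(steps="0 0 0 0.3 0.65")

```text
clock: 29.8
tool_pos: [0.4605, -0.0953, 0.0212]
ee_rot: [2.217, 2.225, 0.0]
contact_force: [0.8, -0.5, 0.2]
width: 0.0369
```

```bash
python3 s.py
```

```text
29.8 q6 -0.3568 Tz 0.143 je5 -0.087 z 0.0212 F [ 0.8 -0.5  0.2]
```

Right torque averages about 0.155 N m in both directions, which is about 8–9 N, with Fz about 0 during the probe. Both sides are well inside 5–16 N, so I'll release and back off.

Call:
arm_command(steps="0 0 0 0 0.5;0 0 0 0 0.4;0 0 0 0 0.3;0 0 0 0 0.3;0 0 -0.5 0 0.3;0 0 -1 0 0.3;0 0 -1 0 0.3;0 0 -1 0 0.3;0 -1 -0.5 0 0.3;0 -1 -0.5 0 0.3")

```text
clock: 31.05
tool_pos: [0.4102, -0.0955, 0.1351]
ee_rot: [2.215, 2.226, 0.001]
contact_force: [0.1, -1.0, 0.2]
width: 0.0595
```

Call:
arm_command(steps="0 -1 0 0 0.3;0 0 0 0 0.3;0 0 0 0 0.3;0 0 0 0 0.3;0 0 0 0 0.3")

```text
clock: 31.68
tool_pos: [0.3857, -0.0955, 0.1334]
ee_rot: [-2.216, -2.227, 0.0]
contact_force: [0.0, 0.2, -0.2]
width: 0.0595
```

```bash
python3 -c "
from h import *
st(); d=grab('wrist','w15'); grab('top','top2'); a=load('top0')['image'];b=load('top2')['image']
cv2.imwrite('pics/cmp.png',np.vstack([cv2.resize(x[140:260,240:480],None,fx=2.4,fy=2.4) for x in (a,b)]))"
```

```text
t 31.675 q6 -0.4246 pos [ 0.3857 -0.0955  0.1334] F [ 0.03  0.22 -0.22] T [0.005 0.048 0.025] je [-6.0000e-03 -1.9059e+01 -2.8822e+01 -0.0000e+00 -0.0000e+00  1.0000e-03] w 0.0595
```

View pics/cmp.png

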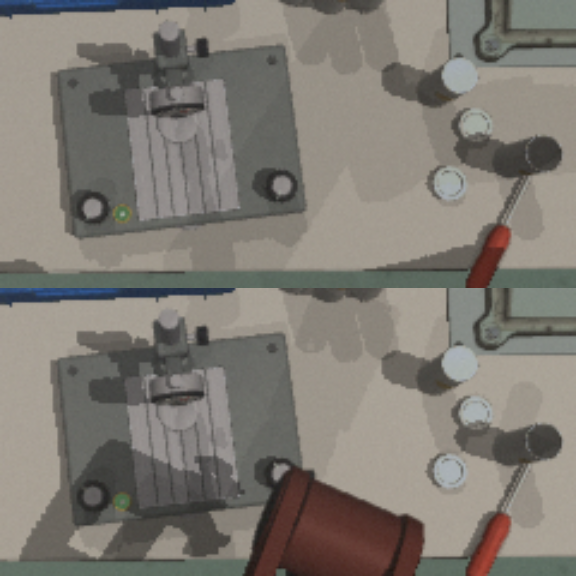

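View pics/w15.png

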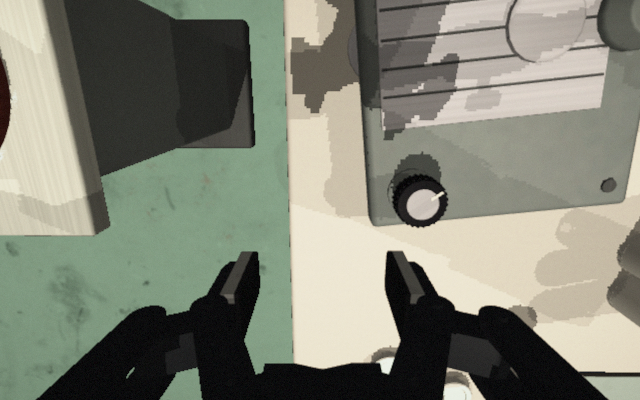

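The stand and bystanders are in place. The left reading was taken with some side load and upward pull, and there's plenty of time, so I'll re-check it with a cleaner grip.

Call:
arm_command(steps="1 0 0 0 0.3;1 0 0 0 0.3;1 0 0 0 0.3;1 0 0 0 0.3;1 0 0 0 0.3;1 0 0 0 0.3;1 0 0 0 0.3;1 0 0 0 0.3;1 0 0 0 0.3;0.4 0 0 0 0.3")

```text
clock: 33.02
tool_pos: [0.3841, 0.1405, 0.1334]
ee_rot: [-2.214, -2.228, 0.0]
contact_force: [-1.1, 0.5, 0.4]
width: 0.0601
```

Call:
arm_command(steps="0 0 0 0 0.3;0 0 0 0 0.3")

```text
clock: 33.28
tool_pos: [0.3842, 0.139, 0.1334]
ee_rot: [2.217, 2.226, -0.001]
contact_force: [0.8, -1.0, 0.1]
width: 0.06
```

```bash
python3 s.py; python3 -c "
from h import *
s=r.state();print(s['tool_pos']);print(delta([.4355,.1396,.07]))"
```

```text
33.275 q6 0.1713 Tz -0.002 je5 -0.002 z 0.1334 F [ 0.8 -1.   0.1]
[0.38416039 0.13896015 0.13336987]
[0.01842021 2.05429192 2.53428359]
```

Call:
arm_command(steps="0.02 1 0 0 0.3;0 1 0 0 0.3;0 0.05 0.7 0 0.3;0 0 0.9 0 0.3;0 0 0.9 0 0.3;0 0 0 0 0.3;0 0 0 0 0.3")

```text
clock: 34.15
tool_pos: [0.4361, 0.1399, 0.0717]
ee_rot: [2.217, 2.225, 0.001]
contact_force: [-0.4, 0.7, -0.6]
width: 0.0595
```

```bash
python3 s.py; python3 -c "
from h import *
d=grab('wrist','w16');s=r.state();print(s['tool_pos'])
im=d['image'].astype(float);im=np.clip(255*(im/255)**0.45*1.2,0,255).astype(np.uint8)
cv2.imwrite('pics/w16zz.png',cv2.resize(im[170:370,170:470],None,fx=2.6,fy=2.6,interpolation=cv2.INTER_NEAREST))"
```

```text
34.15 q6 0.1534 Tz 0.015 je5 -0.001 z 0.0717 F [-0.4  0.7 -0.6]
[0.43650514 0.14010547 0.07212233]
```

View pics/w16zz.png

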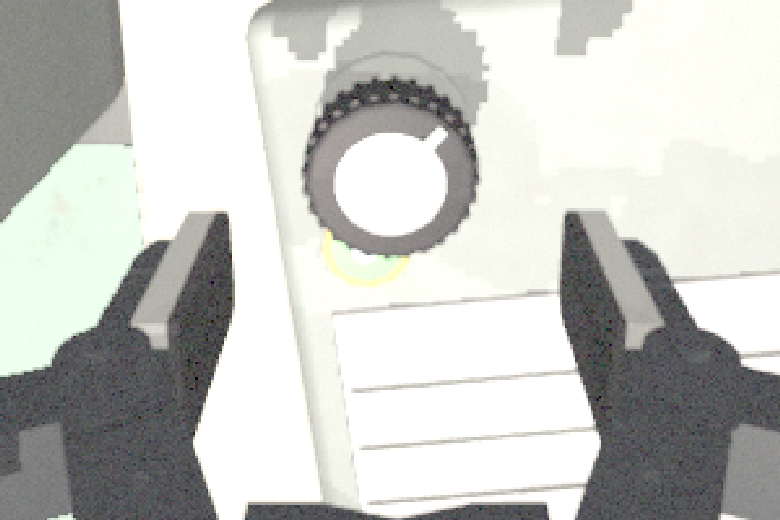

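Call:
arm_command(steps="0 -0.055 0.5 0 0.3;0 0 0.5 0 0.3;0 0 0.5 0 0.3;0 0 0.5 0 0.3;0 0 0.03 0 0.3;0 0 0 0 0.3;0 0 0 0 0.45;0 0 -0.02 0 0.6;0 0 -0.013 0 0.65;0 0 0 0 0.65")

```text
clock: 35.45
tool_pos: [0.4347, 0.1403, 0.0213]
ee_rot: [2.216, 2.226, 0.002]
contact_force: [1.3, 0.6, -1.4]
width: 0.0369
```

Call:
arm_command(steps="0 0 0 0 0.65;0 0 0 0 0.65")

```text
clock: 35.7
tool_pos: [0.4347, 0.1403, 0.0213]
ee_rot: [2.216, 2.226, 0.002]
contact_force: [2.4, 0.2, -0.4]
width: 0.0368
```

```bash
python3 s.py
```

```text
35.7 q6 0.1540 Tz 0.001 je5 0.023 z 0.0213 F [ 2.4  0.2 -0.4]
```

Call:
arm_command(steps="0 0 0.003 -0.3 0.65")

```text
clock: 35.83
tool_pos: [0.4346, 0.1404, 0.0213]
ee_rot: [2.165, 2.276, 0.002]
contact_force: [1.4, -1.4, 0.4]
width: 0.037
```

```bash
python3 s.py
```

```text
35.825 q6 0.1082 Tz -0.154 je5 0.184 z 0.0213 F [ 1.4 -1.4  0.4]
```

Call:
arm_command(steps="0 0 0 -0.3 0.65")

```text
clock: 35.95
tool_pos: [0.4346, 0.1404, 0.0213]
ee_rot: [2.113, 2.324, 0.001]
contact_force: [0.8, -0.2, 0.4]
width: 0.0371
```

```bash
python3 s.py
```

```text
35.95 q6 0.0629 Tz -0.083 je5 0.140 z 0.0213 F [ 0.8 -0.2  0.4]
```

Call:
arm_command(steps="0 0 0 -0.3 0.65")

```text
clock: 36.08
tool_pos: [0.4346, 0.1404, 0.0214]
ee_rot: [2.06, 2.371, 0.001]
contact_force: [2.1, -0.4, 0.2]
width: 0.037
```

```bash
python3 s.py
```

```text
36.075 q6 0.0179 Tz -0.119 je5 0.142 z 0.0214 F [ 2.1 -0.4  0.2]
```

Call:
arm_command(steps="0 0 0 0.3 0.65")

```text
clock: 36.2
tool_pos: [0.4346, 0.1403, 0.0213]
ee_rot: [2.114, 2.323, 0.001]
contact_force: [2.2, 0.7, 0.2]
width: 0.037
```

```bash
python3 s.py
```

```text
36.2 q6 0.0647 Tz 0.118 je5 -0.225 z 0.0213 F [2.2 0.7 0.2]
```

Call:
arm_command(steps="0 0 0 0.3 0.65")

```text
clock: 36.33
tool_pos: [0.4346, 0.1403, 0.0213]
ee_rot: [2.166, 2.274, 0.001]
contact_force: [1.7, -0.1, -0.3]
width: 0.037
```

```bash
python3 s.py
```

```text
36.325 q6 0.1102 Tz 0.128 je5 -0.122 z 0.0213 F [ 1.7 -0.1 -0.3]
```

Call:
arm_command(steps="0 0 0 0.3 0.65")

```text
clock: 36.45
tool_pos: [0.4347, 0.1403, 0.0213]
ee_rot: [2.217, 2.225, 0.001]
contact_force: [1.9, 0.3, -1.0]
width: 0.0368
```

```bash
python3 s.py
```

```text
36.45 q6 0.1552 Tz 0.138 je5 -0.115 z 0.0213 F [ 1.9  0.3 -1. ]
```

The clean-grip reading on the left is about 0.123 N m, roughly 6–7 N and a bit lower than the right. I'll add about 0.15 rad.

Call:
arm_command(steps="0 0 0 0.33 0.65")

```text
clock: 36.58
tool_pos: [0.4347, 0.1403, 0.0213]
ee_rot: [2.271, 2.169, 0.001]
contact_force: [2.3, 0.3, -1.3]
width: 0.0368
```

```bash
python3 s.py
```

```text
36.575 q6 0.2048 Tz 0.080 je5 -0.138 z 0.0213 F [ 2.3  0.3 -1.3]
```

Call:
arm_command(steps="0 0 0.002 0.33 0.65")

```text
clock: 36.7
tool_pos: [0.4347, 0.1403, 0.0212]
ee_rot: [2.324, 2.112, 0.002]
contact_force: [2.2, -0.3, -0.6]
width: 0.0366
```

```bash
python3 s.py
```

```text
36.7 q6 0.2543 Tz 0.114 je5 -0.126 z 0.0212 F [ 2.2 -0.3 -0.6]
```

Call:
arm_command(steps="0 0 0.002 0.33 0.65")

```text
clock: 36.83
tool_pos: [0.4347, 0.1403, 0.0212]
ee_rot: [2.376, 2.054, 0.002]
contact_force: [1.9, -0.9, -0.1]
width: 0.0372
```

```bash
python3 s.py
```

```text
36.825 q6 0.3038 Tz 0.138 je5 -0.120 z 0.0212 F [ 1.9 -0.9 -0.1]
```

Call:
arm_command(steps="0 0 0 0 0.5;0 0 0 0 0.4;0 0 0 0 0.3;0 0 0 0 0.3;0 0 -0.5 0 0.3;0 0 -1 0 0.3;0 0 -1 0 0.3;0 0 -1 0 0.3;0 -1 -0.5 0 0.3;0 -1 -0.5 0 0.3")

```text
clock: 38.08
tool_pos: [0.3845, 0.1476, 0.135]
ee_rot: [2.375, 2.055, 0.002]
contact_force: [-1.0, 0.6, 0.6]
width: 0.0599
```

Call:
arm_command(steps="0 -0.5 0 0 0.3;0 0 0 0 0.3;0 0 0 0 0.3;0 0 0 0 0.3;0 0 0 0 0.3;0 0 0 0 0.3")

```text
clock: 38.83
tool_pos: [0.3723, 0.1492, 0.1332]
ee_rot: [-2.376, -2.055, 0.001]
contact_force: [0.6, -0.2, 0.4]
width: 0.0599
```

```bash
python3 s.py; python3 -c "
from h import *
d=grab('wrist','w17'); grab('top','top3'); print(r.state()['tool_pos']); b=load('top3')['image']
cv2.imwrite('pics/cmp2.png',np.vstack([cv2.resize(b[140:260,240:480],None,fx=2.4,fy=2.4),cv2.resize(d['image'],(576,360))[60:]]))"
```

```text
38.825 q6 0.3499 Tz -0.012 je5 -0.000 z 0.1332 F [ 0.6 -0.2  0.4]
[0.37223232 0.14921383 0.13327722]
```

View pics/cmp2.png

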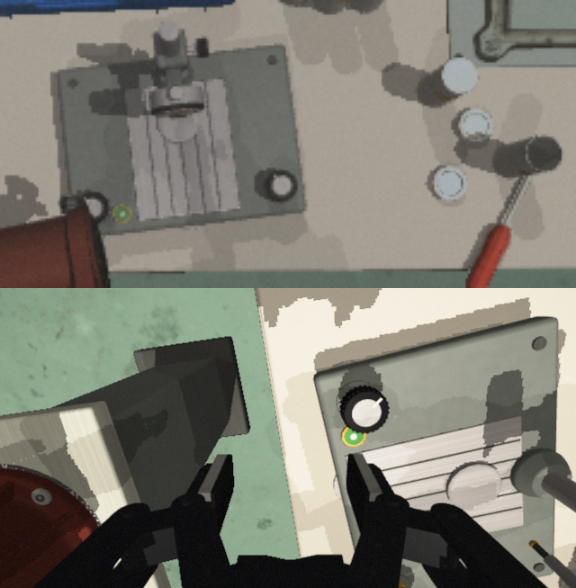

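The gripper is clear of everything, and the stand and bystanders look unmoved: right knob at (281,185) in the crop, as before, and the plate corners the same. Handing in.

```bash
python3 -c "
from bench import r
print(r.hand_in())"
```

```text
the job is handed in; nothing more can be done
None
```

I turned both knobs clockwise until their feet took load, and handed the job in at about 39 s. I estimate 8–11 N on each foot. No verdict came back and foot load shows in no reading, so these figures are inferred.

| Screw | Total turn | Turn past touch | Load from wrist torque | Load from angle (1.3 N per 0.1 rad) |
|---|---|---|---|---|
| Right | about 2.15 rad | 0.87–0.97 rad | 8–9 N | 11–12.6 N |
| Left | about 1.95 rad | about 1.06 rad | 7–8 N | up to about 14 N |

- **Disagreement:** the angle figures came out higher than the torque figures on both sides. Both methods put each foot between 5 and 16 N. The wrist torque readings were noisy, roughly ±0.03 N m.
- **Rechecks:** after tightening the left, I re-gripped the right and probed it a little back and forward. I then did the same on the left, found it slightly lower, and added 0.15 rad. I did not re-check the right after that last addition.
- **First grasp:** it closed above the knob without touching it, because the real fingertips sit about 36 mm behind the stated TCP. I corrected the height from the camera picture.
- **Final look:** pictures show the stand, and the tubes, caps and screwdriver beside it, where they were. The crops I compared did not take in the spanner, dies or tape roll. The gripper was clear of everything, with contact force about 0. I did not measure the stand's level or the loads on the three fixed feet.

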